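# Fit the filter cartridge through the dust extractor's spring flap

### The job

Fit the spare filter cartridge in the bench dust extractor: lift it by its box out of the wooden cradle, lay it flat on the extractor's loading shelf with the box end towards the flap and let go of it (set it down, do not drop it). Then take it by its upright end grip and push it through the spring flap until it is fully home, so that the flap closes behind the box with the grip left outside. Leave the ring tray, jars and pliers where they are.

Things in the scene. Friction and masses are not known exactly. Their poses are not given: they have to be found in the camera images.
- cartridge: Grey plastic filter cartridge, about 0.2 kg, 156 mm long; x points to its nose, z up. Its box (thin paper pleats on top) is 80 x 54 x 26 mm (x, y, z) and runs from x = -40 to +40 mm; origin: centre of the box's underside. Behind it a flat tail, 34 mm wide and 5 mm thick, ends in an upright grip plate. Starts lying flat in the cradle, underside 8 mm above the bench.
- grip (a point): Centre of the cartridge's upright grip plate: 8 mm thick along the cartridge's x, 34 mm wide in y, 36 mm high from the underside. It lies 112 mm behind the cartridge's origin and 18 mm above its underside; axes as the cartridge.
- cradle: Fixed wooden cradle; origin on the bench under the cartridge's box, x to its nose. Base 44 mm wide, 8 mm thick, x -130 to +48 mm. At its rear (x -86 to -130, 60 mm wide) walls 46 mm high stand 5 mm beside and 6 mm behind the grip plate, so no fingers fit there: lift the cartridge by its box straight up 45 mm to come clear.
- extractor: Fixed grey bench dust extractor. Origin on the bench below the flap, mid-mouth; x: the direction the cartridge is pushed. Loading shelf: aluminium, top 20 mm above the bench, 110 mm wide, x = -175 mm to 0 and on as tunnel floor. Tunnel block x 0 to 112, 110 mm wide, top 66 mm above the bench; then the fan housing, 240 mm wide, 215 mm high, whose face stops the nose at x = 112.
- mouth (a point): Middle of the mouth's lower edge, at shelf height, straight above the extractor's origin; same axes. The opening is 60 mm wide and 33 mm high. Two flared wings stand on the shelf before it, x = -23 to 0 mm, 24 mm high, 70 mm apart at their outer end, 60 mm at the mouth.
- home (a point): Point in the tunnel, 72 mm past the mouth at shelf height, axes as the extractor: the cartridge's origin lies here when its nose meets the stop. The grip plate then stands outside, 36 mm before the mouth.
- flap (a joint): Steel spring flap in the mouth, 58 x 24 mm, hinged at its top edge 32 mm above the shelf; its lower edge is 8 mm above the shelf, over the tail. 0 = closed (upright), grows to 1.5 rad swinging inward. The nose pushes it open with 2 to 5 N; it rests on the box at about 1.3 rad and springs shut once the box's rear is 24 mm inside (cartridge origin 64 mm past the mouth).
- ring_tray: Loose wooden tray with 12 compartments, 130 x 90 x 28 mm, origin at the centre of its underside; bystander.
- jar_a: Small glass jar with white cap, 42 mm diameter, 62 mm high, origin at the centre of its underside; bystander.
- jar_b: As jar_a; bystander.
- pliers: Pliers with black handles lying flat, 135 mm long, 12 mm thick, jaws to their +x; bystander.
There are look-alikes about, which are no part of the job. There is more than one size of the cartridge; the job needs the largest.

How it is judged:
By the outcome, as a careful person would: the job done as asked, in the order asked, and still so for the second after the job is handed in, with the robot touching nothing.
It also fails if it takes over 45 s, if anything falls off the work surface, if the arm or the gripper's body presses on something with over 40 N, if the wrist force passes 120 N, or if a joint passes its speed limit or range.

### The arm

A 7-joint arm with a two-finger parallel gripper is mounted at the origin on the work surface. World frame = base frame: x ahead of the robot, y to its left, z up, the work surface at z = 0. Lengths are in m, angles in rad, forces in N, time in s.
With the tool pointing down it reaches from about 0.35 to 0.9 m from the base axis. Payload 8.1 kg.
Tool frame: the origin (TCP) lies on the centre line of the jaws, within the pads' length; the fingertips stand 22 mm ahead of it and the grasp point (between the pads) lies 3 mm ahead of it (arm.finger_overhang is the distance from the TCP to the fingertips, in m); z points along the fingers, y is the direction in which the jaws open and shut (so a half turn about z gives the same grasp; the last joint's range is limited). The gripper opens to 92 mm and grips with 3 to 60 N. Pads are 19 mm wide; open, the fingers measure 130 mm over their backs; the gripper's body (75 mm by 190 mm) begins 47 mm behind the grasp point.
Start: joints at [1.225, 0.434, 0.025, 1.573, -0.012, 1.134, -0.075], TCP at [0.15, -0.607, 0.223] pointing down, gripper open.
Joint ranges: [-2.62, 2.62], [-0.44, 2.09], [-1.27, 1.32], [0.08, 2.57], [-1.32, 4.46], [0.12, 2], [-2.74, 2.74]. Speed limits (rad/s): [2.22, 2.22, 3.01, 3.01, 3.14, 3.14, 3.14].

### API

Orientations are given as a rotation vector (axis times angle).
In Python, from cell import arm gives the robot as it stands. The module is installed in compiled form; this text tells all that it offers.
- The arm moves only by the tool step_arm, never from a script. Its argument "plan" is a list of rows, each an object of numbers: "wx", "wy", "wz": the turn, a rotation vector about the tool's x, y, z in units of 6 degrees (1.0 is 6 degrees); "tx", "ty", "tz": the shift along the tool's x, y, z in cm; "hand": the opening, from 0 (shut) to 1 (fully open). A call has exactly 10 rows; each row shifts and turns the commanded pose from where the row before left it, along the tool's axes as they then stand; what a row does not reach is not made up. A row lasts 1/12 s, in which the tool goes at most 41.7 mm and 7.16 degrees, less where a joint would pass 70% of its speed; a pose out of reach is approached as far as the arm can. A call is refused whole if a number of a shift passes 4.17 or a number of a turn 1, either way. A call with a gripper value outside its range is refused whole. The fingers move at their own pace and stop on an object; "force" is the grip in N (left out, the last holds). Time passes only in rows, so rows that do not move let the fingers close, or fill a call up. It gives the time, the measured TCP pose, the force and the opening at its end, in the units of the state.
- arm.observe(): the state, without advancing time (a new reading comes with each control period).
- arm.get_image(name): name is "side" or "top" or "wrist"; returns (picture, depth): 420x560x3 uint8, red, green, blue; 420x560 float32, m along the optical axis (not along the pixel's ray), 0 where there is no reading.
- arm.calibration(name): a dict with "mtx" (3x3 intrinsics, pixels), "dist_coeffs" ([k1, k2, p1, p2, k3] as OpenCV has them; the pictures are not rectified), "R" (3x3) and "t" (3): a world point X has camera coordinates R X + t. Camera axes: x right, y down, z forward; pixel columns grow to the right and rows downward; lengths in m; the calibration is good to about 2 mm. A picture is of the moment at which its call begins: read the wrist's pose just before it. calibration takes no time and is no camera call; for the wrist camera it gives the pose at the moment of the call.
- arm.sign_off(): hands the job in, once; it reports no verdict.
The state is a dict: "clock": time; "joints": joint angles; "dq": joint speeds; "joint_efforts": joint torques, N m; "position": TCP position; "ee_rot": TCP orientation; "force": force on the tool from outside, world axes, zero at the start; "ft_torque": the same for the moment, N m; "width": opening from 0.0 (shut) to 1.0 (fully open).
Only numpy, scipy, OpenCV 4.12 (cv2) and the standard library are available. Lean on these libraries where they do the work, as an engineer would, in place of code of your own. Each camera call takes 0.05 s, during which the arm holds its last target.

## Working session

There is one attempt and no reset: what is moved stays moved. The work goes in short steps, Python scripts to look and compute and a tool call to move; the robot and the scene stay as the last step left them, time stands still between calls to the robot, and variables do not carry over. Pictures are saved under pics/ and viewed, and the job is handed in when it is done.

Besides the shell and the picture viewer there is one more tool, called after "Request:" as name(argument=value, ...), one argument or row to a line, values as JSON. step_arm: Moves the arm, as the interface text tells. Its arguments: {"type":"object","properties":{"plan":{"type":"array"},"force":{"type":"number"}},"required":["plan"]}

```bash
mkdir -p pics; cat > h.py <<'E'
import numpy as np,cv2
from cell import arm
def snap(n,f):
    c=arm.calibration(n); im,d=arm.get_image(n)
    cv2.imwrite(f'pics/{f}.png',im[:,:,::-1]); np.savez(f'pics/{f}.npz',im=im,d=d,**{k:np.array(v) for k,v in c.items()})
def load(f): return np.load(f'pics/{f}.npz')
def pts(f):
    z=load(f); d=z['d']; h,w=d.shape
    u,v=np.meshgrid(np.arange(w),np.arange(h)); p=np.stack([u,v],-1).reshape(-1,1,2).astype(float)
    n=cv2.undistortPoints(p,z['mtx'],z['dist_coeffs']).reshape(h,w,2)
    X=np.dstack([n*d[...,None],d]); return (X-z['t'])@z['R']
def ray(f,u,v,zz):
    z=load(f); n=cv2.undistortPoints(np.array([[[u,v]]],float),z['mtx'],z['dist_coeffs'])[0,0]
    r=z['R'].T@np.array([*n,1]); o=-z['R'].T@z['t']; return o+r*(zz-o[2])/r[2]
def crop(f,x0,y0,x1,y1,k,o):
    im=load(f)['im'][y0:y1,x0:x1,::-1]; cv2.imwrite(f'pics/{o}.png',cv2.resize(im,None,fx=k,fy=k,interpolation=cv2.INTER_CUBIC))
E
python3 - <<'E'
from h import *
snap('top','t0'); snap('side','s0'); snap('wrist','w0')
print(arm.observe(), arm.finger_overhang)
E
```

```text
{'clock': 0.15, 'joints': array([ 1.22542952,  0.4350762 ,  0.02499157,  1.57385463, -0.01161076,
        1.13401794, -0.07508535]), 'dq': array([ 0.00040084, -0.00260645, -0.00158989, -0.00381057, -0.00094091,
        0.0013613 , -0.00164288]), 'joint_efforts': array([ 2.37277687e-03, -6.68259931e+01,  9.85757522e-01, -3.14692211e+01,
       -6.05323585e-02,  3.93455406e-02,  6.94237610e-05]), 'position': array([ 0.15009899, -0.60631232,  0.22213016]), 'ee_rot': array([-3.11731578e+00, -3.80142700e-01,  3.98459089e-04]), 'force': array([-0.62494491,  1.0155796 ,  0.53725209]), 'ft_torque': array([-0.00898499,  0.04202398,  0.04286163]), 'width': 0.9986059724670614} 0.022
```

View pics/t0.png

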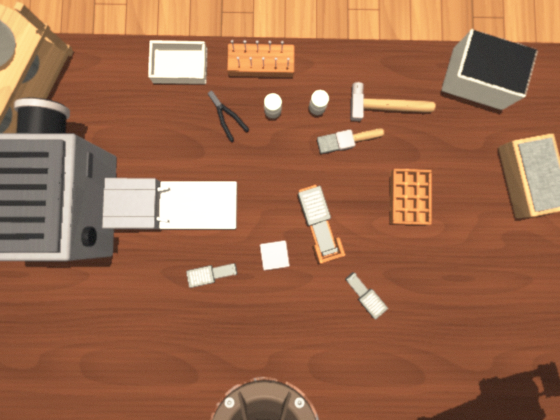

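View pics/s0.png

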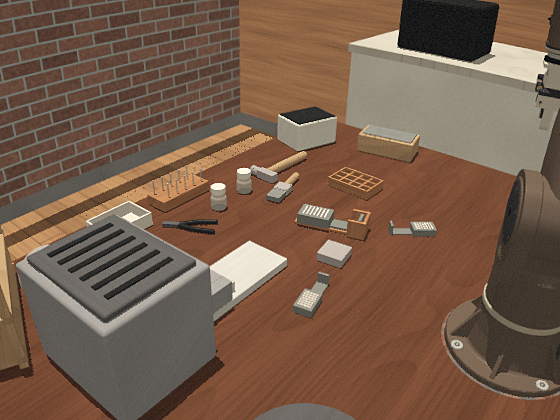

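View pics/w0.png

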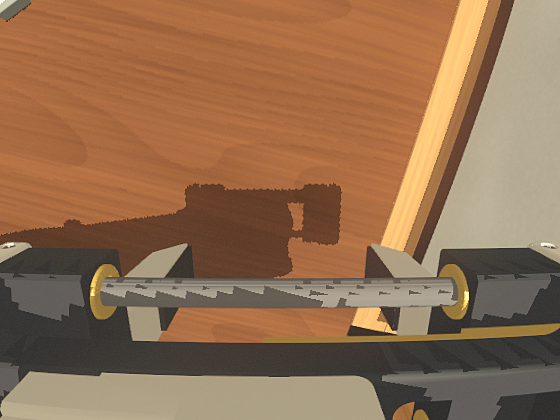

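Candidates in the top view are the cartridge in the cradle (314,207 to 328,250, the largest), a smaller loose one at (210,273), a smaller loose one at (368,296), and a white block at (275,255). I choose the one in the orange cradle and check it in a close crop.

```bash
python3 - <<'E'
from h import *
crop('t0',270,160,370,290,6,'c1'); crop('t0',60,140,260,270,4,'c2')
P=pts('t0')
for u,v in [(314,205),(323,238),(328,252),(210,275),(200,205),(130,200),(400,320),(265,400),(275,255)]: print(u,v,P[v,u].round(4))
z=load('t0'); print(z['R'].round(3),z['t'].round(3))
E
```

```text
314 205 [ 0.5245 -0.1101  0.0349]
323 238 [ 0.4489 -0.1339  0.0131]
328 252 [ 0.4173 -0.1413  0.0439]
210 275 [ 0.4445 -0.0176  0.92  ]
200 205 [0.5225 0.1554 0.0188]
130 200 [0.5277 0.3015 0.0641]
400 320 [ 0.259  -0.3175 -0.0018]
265 400 [ 0.0854 -0.0033  0.0189]
275 255 [ 0.4084 -0.0215  0.0218]
[[ 0.012 -1.     0.018]
 [-0.996 -0.013 -0.09 ]
 [ 0.09  -0.017 -0.996]] [-0.04   0.525  0.876]
```

View pics/c1.png

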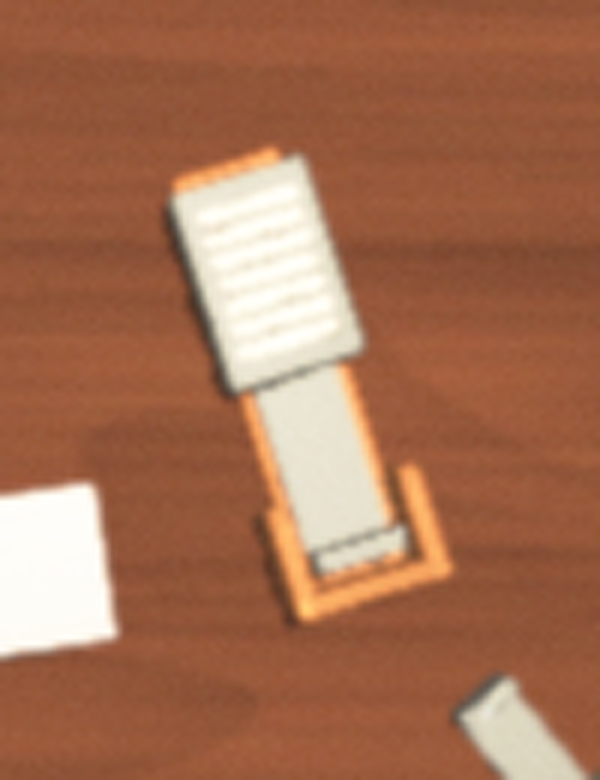

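View pics/c2.png

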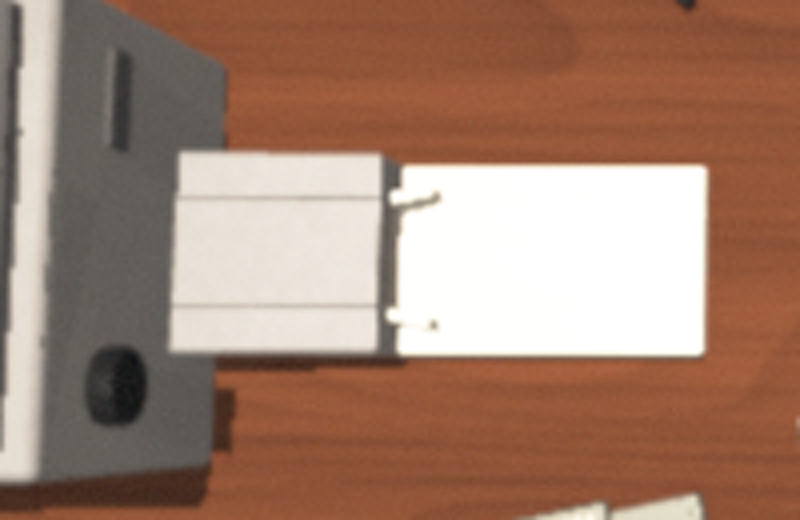

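```bash
python3 - <<'E'
from h import *
def show(L,ox,oy,k,z):
    Q=[ray('t0',ox+(u+.5)/k-.5,oy+(v+.5)/k-.5,z) for u,v in L]
    for q in Q: print(q.round(4))
    return np.array(Q)
print('box');b=show([(170,198),(300,157),(364,348),(232,393)],270,160,6,.034)
print(b.mean(0),[np.linalg.norm(b[i]-b[(i+1)%4]).round(4) for i in range(4)])
for i,j in((3,0),(2,1)): d=b[i if 0 else j]-b[i]; print('yaw',np.degrees(np.arctan2(d[1],d[0])))
print('grip');g=show([(313,553),(402,525),(410,550),(322,576)],270,160,6,.044);print(g.mean(0)); 
d=b.mean(0)-g.mean(0);print('yaw',np.degrees(np.arctan2(d[1],d[0])),np.hypot(d[0],d[1]))
print('shelf');s=show([(707,165),(705,355)],60,140,4,.02)
print('tun');t=show([(380,153),(380,353),(170,352),(180,153)],60,140,4,.066)
for a,c in((s[0],s[1]),(t[0],t[1]),(t[3],t[2])):
    n=c-a;print('mid',((a+c)/2).round(4),'normal',np.degrees(np.arctan2(n[1],n[0])).round(2),np.linalg.norm(n).round(4))
# depth refinement shelf
P=pts('t0')
m=(abs(P[...,2]-.02)<.006)&(P[...,1]<.27)&(P[...,1]>.02)&(P[...,0]>.44)&(P[...,0]<.6)
q=P[m]; print(m.sum(),np.median(q[:,2])); r=cv2.minAreaRect(q[:,:2].astype(np.float32));print(r)
m=(abs(P[...,2]-.066)<.006)&(P[...,1]<.38)&(P[...,1]>.2)&(P[...,0]>.44)&(P[...,0]<.6)
q=P[m]; print(m.sum(),np.median(q[:,2])); r=cv2.minAreaRect(q[:,:2].astype(np.float32));print(r)
E
```

```text
box
[ 0.553  -0.0728  0.034 ]
[ 0.5697 -0.123   0.034 ]
[ 0.496  -0.1479  0.034 ]
[ 0.478  -0.0971  0.034 ]
[ 0.52418224 -0.11020981  0.034     ] [np.float64(0.053), np.float64(0.0778), np.float64(0.0538), np.float64(0.0788)]
yaw 18.00192762965954
yaw 18.61697674960381
grip
[ 0.4177 -0.1271  0.044 ]
[ 0.4286 -0.1608  0.044 ]
[ 0.4193 -0.1638  0.044 ]
[ 0.4092 -0.1305  0.044 ]
[ 0.41869544 -0.14557367  0.044     ]
yaw 18.533437781254065 0.11125676380914398
shelf
[0.5805 0.0716 0.02  ]
[0.4689 0.0703 0.02  ]
tun
[0.5777 0.2487 0.066 ]
[0.4666 0.2442 0.066 ]
[0.4658 0.3587 0.066 ]
[0.5761 0.359  0.066 ]
mid [0.5247 0.0709 0.02  ] normal -179.35 0.1116
mid [0.5221 0.2465 0.066 ] normal -177.67 0.1112
mid [0.5209 0.3588 0.066 ] normal -179.83 0.1103
3503 0.018922791366133666
((0.5233182907104492, 0.16854918003082275), (0.10951558500528336, 0.19071552157402039), 0.6193599700927734)
2697 0.0649149306913333
((0.5201801657676697, 0.30432045459747314), (0.1578395813703537, 0.11435112357139587), 0.3805291950702667)
```

The crop shows the full-size cartridge: box 79 x 54 mm, tail and grip in the cradle. Box centre is about (0.524, -0.110) with yaw 18.4°. The extractor axis has yaw about 90.7°, with the mouth at about (0.522, 0.2465).

```bash
cat > plan.py <<'E'
from h import *
from scipy.spatial.transform import Rotation as Ro
import sys
def plan(x,y,z,head,n):
    o=arm.observe(); p=o['position']; R=Ro.from_rotvec(o['ee_rot'])
    h=np.radians(head); Rt=Ro.from_matrix(np.array([[np.cos(h),np.sin(h),0],[np.sin(h),-np.cos(h),0],[0,0,-1]]))
    w=(R.inv()*Rt).as_rotvec()/n
    S=sum((R*Ro.from_rotvec(w*k)).as_matrix() for k in range(n))
    t=np.linalg.solve(S,np.array([x,y,z])-p)
    X=R.as_matrix()[:,0]
    print('t',round(o['clock'],2),'p',p.round(4),'head',np.degrees(np.arctan2(X[1],X[0])).round(2),'F',o['force'].round(1),'w',round(o['width'],3),'j',o['joints'].round(2))
    print(f'n={n} shift cm',(t*100).round(3),'turn',(np.degrees(w)/6).round(3))
if __name__=='__main__': plan(*map(float,sys.argv[1:5]),int(sys.argv[5]))
E
python3 plan.py .524 -.11 .2 18.4 20
```

```text
t 0.15 p [ 0.1501 -0.6063  0.2221] head 13.91 F [-0.6  1.   0.5] w 0.999 j [ 1.23  0.44  0.02  1.57 -0.01  1.13 -0.08]
n=20 shift cm [ 2.483 -1.869  0.112] turn [-0.001  0.    -0.037]
```

Request:
step_arm(
  plan=[
    {"tx": 2.48, "ty": -1.87, "tz": 0.11, "wz": -0.04, "hand": 1},
    {"tx": 2.48, "ty": -1.87, "tz": 0.11, "wz": -0.04, "hand": 1},
    {"tx": 2.48, "ty": -1.87, "tz": 0.11, "wz": -0.04, "hand": 1},
    {"tx": 2.48, "ty": -1.87, "tz": 0.11, "wz": -0.04, "hand": 1},
    {"tx": 2.48, "ty": -1.87, "tz": 0.11, "wz": -0.04, "hand": 1},
    {"tx": 2.48, "ty": -1.87, "tz": 0.11, "wz": -0.04, "hand": 1},
    {"tx": 2.48, "ty": -1.87, "tz": 0.11, "wz": -0.04, "hand": 1},
    {"tx": 2.48, "ty": -1.87, "tz": 0.11, "wz": -0.04, "hand": 1},
    {"tx": 2.48, "ty": -1.87, "tz": 0.11, "wz": -0.04, "hand": 1},
    {"tx": 2.48, "ty": -1.87, "tz": 0.11, "wz": -0.04, "hand": 1},
  ],
)

```text
invalid input at $.plan[0]: expected keys wx, wy, wz, tx, ty, tz, hand
```

```bash
python3 plan.py .524 -.11 .2 18.4 10
```

```text
t 0.15 p [ 0.1501 -0.6063  0.2221] head 13.91 F [-0.6  1.   0.5] w 0.999 j [ 1.23  0.44  0.02  1.57 -0.01  1.13 -0.08]
n=10 shift cm [ 4.959 -3.747  0.224] turn [-0.001  0.    -0.075]
```

Request:
step_arm(
  plan=[
    {"wx": 0, "wy": 0, "tx": 2.48, "ty": -1.87, "tz": 0.11, "wz": -0.04, "hand": 1},
    {"wx": 0, "wy": 0, "tx": 2.48, "ty": -1.87, "tz": 0.11, "wz": -0.04, "hand": 1},
    {"wx": 0, "wy": 0, "tx": 2.48, "ty": -1.87, "tz": 0.11, "wz": -0.04, "hand": 1},
    {"wx": 0, "wy": 0, "tx": 2.48, "ty": -1.87, "tz": 0.11, "wz": -0.04, "hand": 1},
    {"wx": 0, "wy": 0, "tx": 2.48, "ty": -1.87, "tz": 0.11, "wz": -0.04, "hand": 1},
    {"wx": 0, "wy": 0, "tx": 2.48, "ty": -1.87, "tz": 0.11, "wz": -0.04, "hand": 1},
    {"wx": 0, "wy": 0, "tx": 2.48, "ty": -1.87, "tz": 0.11, "wz": -0.04, "hand": 1},
    {"wx": 0, "wy": 0, "tx": 2.48, "ty": -1.87, "tz": 0.11, "wz": -0.04, "hand": 1},
    {"wx": 0, "wy": 0, "tx": 2.48, "ty": -1.87, "tz": 0.11, "wz": -0.04, "hand": 1},
    {"wx": 0, "wy": 0, "tx": 2.48, "ty": -1.87, "tz": 0.11, "wz": -0.04, "hand": 1},
  ],
)

```text
clock: 0.98
position: [0.342, -0.3606, 0.2116]
ee_rot: [-3.11, -0.446, 0.0]
force: [0.2, -0.6, -0.4]
width: 1.003
```

```bash
python3 plan.py .524 -.11 .2 18.4 10
```

```text
t 0.98 p [ 0.342  -0.3606  0.2116] head 16.31 F [ 0.2 -0.6 -0.4] w 1.003 j [ 0.8   0.25 -0.12  1.89  0.03  1.01 -0.62]
n=10 shift cm [ 2.482 -1.853  0.116] turn [-0.     0.    -0.035]
```

Request:
step_arm(
  plan=[
    {"wx": 0, "wy": 0, "tx": 2.48, "ty": -1.86, "tz": 0.11, "wz": -0.04, "hand": 1},
    {"wx": 0, "wy": 0, "tx": 2.48, "ty": -1.86, "tz": 0.11, "wz": -0.04, "hand": 1},
    {"wx": 0, "wy": 0, "tx": 2.48, "ty": -1.86, "tz": 0.11, "wz": -0.04, "hand": 1},
    {"wx": 0, "wy": 0, "tx": 2.48, "ty": -1.86, "tz": 0.11, "wz": -0.04, "hand": 1},
    {"wx": 0, "wy": 0, "tx": 2.48, "ty": -1.86, "tz": 0.11, "wz": -0.04, "hand": 1},
    {"wx": 0, "wy": 0, "tx": 2.48, "ty": -1.86, "tz": 0.11, "wz": -0.04, "hand": 1},
    {"wx": 0, "wy": 0, "tx": 2.48, "ty": -1.86, "tz": 0.11, "wz": -0.04, "hand": 1},
    {"wx": 0, "wy": 0, "tx": 2.48, "ty": -1.86, "tz": 0.11, "wz": -0.04, "hand": 1},
    {"wx": 0, "wy": 0, "tx": 2.48, "ty": -1.86, "tz": 0.11, "wz": -0.04, "hand": 1},
    {"wx": 0, "wy": 0, "tx": 2.48, "ty": -1.86, "tz": 0.11, "wz": -0.04, "hand": 1},
  ],
)

```text
clock: 1.82
position: [0.523, -0.109, 0.2005]
ee_rot: [3.1, 0.511, -0.0]
force: [1.3, -0.8, -0.4]
width: 1.0
```

```bash
python3 -c "
from h import *
snap('wrist','w1')"; python3 plan.py .524 -.11 .06 18.4 5
```

```text
t 1.87 p [ 0.5265 -0.1022  0.2006] head 19.11 F [4.4 6.2 0.7] w 1.002 j [ 0.31  0.33 -0.28  1.8   0.1   1.02 -1.24]
n=5 shift cm [-0.103  0.137  2.812] turn [-0.005 -0.007  0.024]
```

View pics/w1.png

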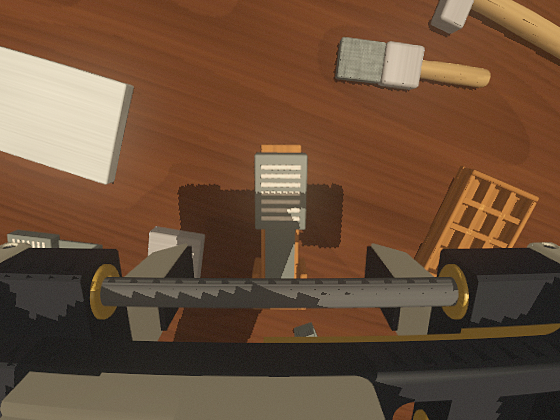

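The wrist view shows the box at (255-306, 155-228), centred between the fingers with the cradle behind it. The arm had not settled yet, so I descend partway and hold before measuring again.

Request:
step_arm(
  plan=[
    {"wx": 0, "wy": 0, "tx": 0, "ty": 0, "tz": 2, "wz": 0, "hand": 1},
    {"wx": 0, "wy": 0, "tx": 0, "ty": 0, "tz": 2, "wz": 0, "hand": 1},
    {"wx": 0, "wy": 0, "tx": 0, "ty": 0, "tz": 2, "wz": 0, "hand": 1},
    {"wx": 0, "wy": 0, "tx": 0, "ty": 0, "tz": 2, "wz": 0, "hand": 1},
    {"wx": 0, "wy": 0, "tx": 0, "ty": 0, "tz": 1, "wz": 0, "hand": 1},
    {"wx": 0, "wy": 0, "tx": 0, "ty": 0, "tz": 1, "wz": 0, "hand": 1},
    {"wx": 0, "wy": 0, "tx": 0, "ty": 0, "tz": 0, "wz": 0, "hand": 1},
    {"wx": 0, "wy": 0, "tx": 0, "ty": 0, "tz": 0, "wz": 0, "hand": 1},
    {"wx": 0, "wy": 0, "tx": 0, "ty": 0, "tz": 0, "wz": 0, "hand": 1},
    {"wx": 0, "wy": 0, "tx": 0, "ty": 0, "tz": 0, "wz": 0, "hand": 1},
  ],
)

```text
clock: 2.7
position: [0.5233, -0.1105, 0.1017]
ee_rot: [3.099, 0.51, 0.003]
force: [0.3, 0.6, 0.6]
width: 1.0
```

```bash
python3 -c "
from h import *
snap('wrist','w2')"; python3 plan.py .524 -.11 .034 18.4 5
```

```text
t 2.75 p [ 0.5232 -0.1105  0.1017] head 18.7 F [0.7 0.9 0.2] w 1.0 j [ 0.3   0.44 -0.26  1.92  0.15  0.8  -1.28]
n=5 shift cm [ 0.017 -0.004  1.354] turn [ 0.002 -0.003  0.01 ]
```

View pics/w2.png

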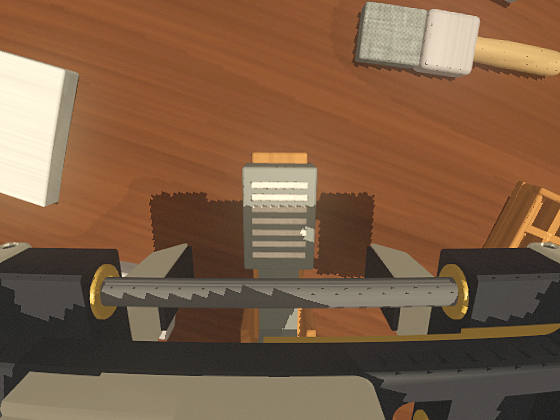

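The box is centred at column 280, midway between the fingers, with top corners (245,167), (316,167), (314,268) and (246,268).

```bash
python3 - <<'E'
from h import *
b=np.array([ray('w2',*p,.034) for p in [(244.5,167),(316.5,167),(314.5,268),(245.5,268)]]);print(b.round(4),b.mean(0))
for i,j in((3,0),(2,1)): d=b[j]-b[i]; print('yaw',np.degrees(np.arctan2(d[1],d[0])),np.linalg.norm(d))
crop('w2',200,120,360,290,5,'c3')
E
```

```text
[[ 0.5539 -0.0746  0.034 ]
 [ 0.5704 -0.1232  0.034 ]
 [ 0.4965 -0.1491  0.034 ]
 [ 0.4793 -0.0984  0.034 ]] [ 0.52502514 -0.11132981  0.034     ]
yaw 17.669765768538753 0.0782784467917926
yaw 19.375726429658453 0.07832218286334515
```

View pics/c3.png

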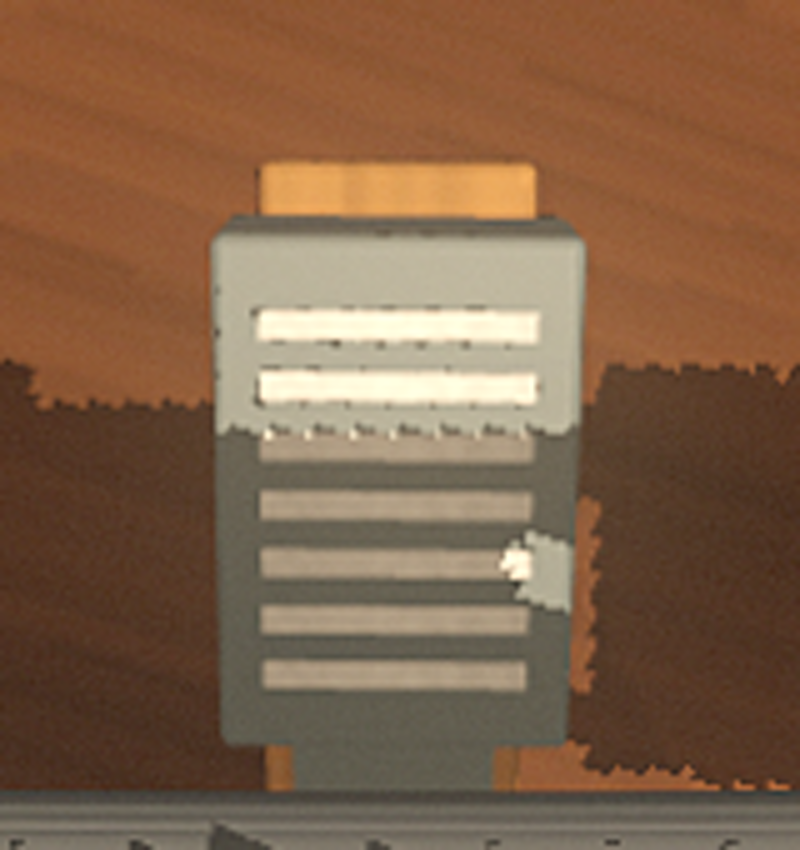

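Request:
step_arm(
  plan=[
    {"wx": 0, "wy": 0, "tx": 0.1, "ty": 0, "tz": 1.2, "wz": 0, "hand": 1},
    {"wx": 0, "wy": 0, "tx": 0, "ty": 0, "tz": 1.2, "wz": 0, "hand": 1},
    {"wx": 0, "wy": 0, "tx": 0, "ty": 0, "tz": 1.2, "wz": 0, "hand": 1},
    {"wx": 0, "wy": 0, "tx": 0, "ty": 0, "tz": 1.2, "wz": 0, "hand": 1},
    {"wx": 0, "wy": 0, "tx": 0, "ty": 0, "tz": 1, "wz": 0, "hand": 1},
    {"wx": 0, "wy": 0, "tx": 0, "ty": 0, "tz": 0.6, "wz": 0, "hand": 1},
    {"wx": 0, "wy": 0, "tx": 0, "ty": 0, "tz": 0.4, "wz": 0, "hand": 1},
    {"wx": 0, "wy": 0, "tx": 0, "ty": 0, "tz": 0, "wz": 0, "hand": 1},
    {"wx": 0, "wy": 0, "tx": 0, "ty": 0, "tz": 0, "wz": 0, "hand": 1},
    {"wx": 0, "wy": 0, "tx": 0, "ty": 0, "tz": 0, "wz": 0, "hand": 0.65},
  ],
  force=25,
)

```text
clock: 3.58
position: [0.5239, -0.1101, 0.0333]
ee_rot: [3.1, 0.511, 0.001]
force: [0.7, 0.5, 0.1]
width: 0.963
```

```bash
python3 plan.py .5247 -.1108 .034 18.5 5
```

```text
t 3.58 p [ 0.5239 -0.1101  0.0333] head 18.71 F [0.7 0.5 0.1] w 0.963 j [ 0.28  0.54 -0.23  1.97  0.2   0.65 -1.32]
n=5 shift cm [ 0.01   0.019 -0.015] turn [ 0.001 -0.002  0.007]
```

Request:
step_arm(
  plan=[
    {"wx": 0, "wy": 0, "tx": 0, "ty": 0.02, "tz": 0, "wz": 0, "hand": 0.4},
    {"wx": 0, "wy": 0, "tx": 0, "ty": 0, "tz": 0, "wz": 0, "hand": 0.4},
    {"wx": 0, "wy": 0, "tx": 0, "ty": 0, "tz": 0, "wz": 0, "hand": 0.4},
    {"wx": 0, "wy": 0, "tx": 0, "ty": 0, "tz": 0, "wz": 0, "hand": 0.4},
    {"wx": 0, "wy": 0, "tx": 0, "ty": 0, "tz": 0, "wz": 0, "hand": 0.4},
    {"wx": 0, "wy": 0, "tx": 0, "ty": 0, "tz": 0, "wz": 0, "hand": 0.4},
    {"wx": 0, "wy": 0, "tx": 0, "ty": 0, "tz": 0, "wz": 0, "hand": 0.4},
    {"wx": 0, "wy": 0, "tx": 0, "ty": 0, "tz": 0, "wz": 0, "hand": 0.4},
    {"wx": 0, "wy": 0, "tx": 0, "ty": 0, "tz": 0, "wz": 0, "hand": 0.4},
    {"wx": 0, "wy": 0, "tx": 0, "ty": 0, "tz": 0, "wz": 0, "hand": 0.4},
  ],
  force=25,
)

```text
clock: 4.42
position: [0.5235, -0.1102, 0.0327]
ee_rot: [3.1, 0.511, -0.0]
force: [-0.1, -0.2, -0.6]
width: 0.404
```

```bash
python3 plan.py .5247 -.1108 .034 18.5 5
```

```text
t 4.42 p [ 0.5235 -0.1102  0.0327] head 18.7 F [-0.1 -0.2 -0.6] w 0.404 j [ 0.28  0.54 -0.23  1.97  0.2   0.65 -1.32]
n=5 shift cm [ 0.019  0.018 -0.026] turn [0.    0.    0.007]
```

```bash
python3 -c "
from h import *
snap('wrist','w3');snap('side','s3')
crop('s3',230,150,430,300,4,'c4')"
```

```text
(no output)
```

View pics/w3.png

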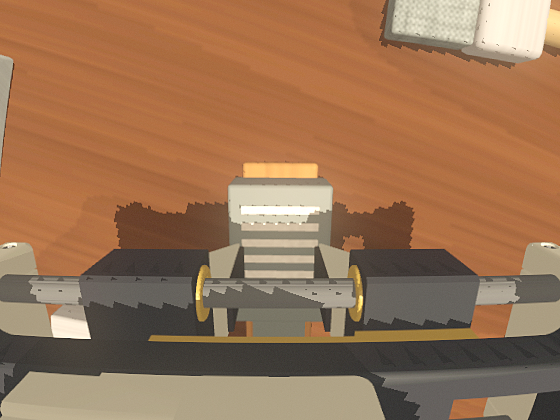

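View pics/c4.png

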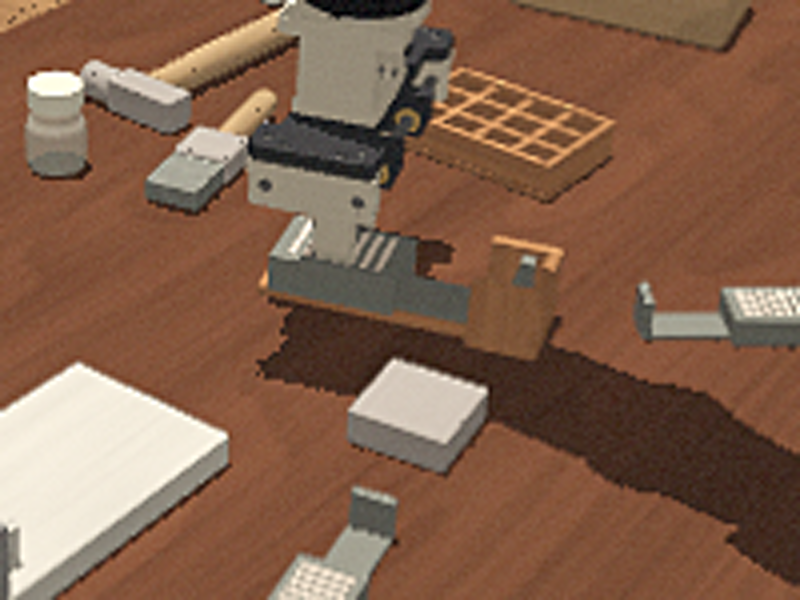

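```bash
python3 - <<'E'
from h import *
crop('w3',180,170,380,340,4,'c5')
crop('s3',285,195,350,245,12,'c6')
P=pts('w3')
for v in (200,225,240,255,262,320):
  for u in (180,205,215,225,232,238,245,260,280,300,315,322,328,335,342,350,360): print(v,u,P[v,u].round(3)) if v in(255,320) else 0
E
```

```text
255 180 [ 0.549 -0.073  0.113]
255 205 [ 0.55  -0.079  0.111]
255 215 [ 0.524 -0.078  0.054]
255 225 [ 0.525 -0.083  0.053]
255 232 [ 0.526 -0.086  0.053]
255 238 [ 0.526 -0.089  0.05 ]
255 245 [ 0.52  -0.092  0.034]
255 260 [ 0.523 -0.1    0.036]
255 280 [ 0.526 -0.11   0.035]
255 300 [ 0.53  -0.12   0.036]
255 315 [ 0.536 -0.126  0.044]
255 322 [ 0.54  -0.127  0.052]
255 328 [ 0.541 -0.129  0.053]
255 335 [ 0.542 -0.132  0.054]
255 342 [ 0.543 -0.136  0.053]
255 350 [ 0.562 -0.119  0.108]
255 360 [ 0.565 -0.12   0.113]
320 180 [ 0.539 -0.079  0.127]
320 205 [ 0.533 -0.085  0.116]
320 215 [ 0.526 -0.088  0.104]
320 225 [ 0.516 -0.091  0.088]
320 232 [ 0.513 -0.094  0.083]
320 238 [ 0.48  -0.1    0.034]
320 245 [ 0.481 -0.104  0.033]
320 260 [ 0.485 -0.112  0.035]
320 280 [ 0.489 -0.123  0.035]
320 300 [ 0.492 -0.134  0.035]
320 315 [ 0.494 -0.142  0.034]
320 322 [ 0.496 -0.146  0.035]
320 328 [ 0.526 -0.13   0.085]
320 335 [ 0.531 -0.13   0.092]
320 342 [ 0.538 -0.128  0.102]
320 350 [ 0.545 -0.125  0.114]
320 360 [ 0.552 -0.123  0.124]
```

View pics/c5.png

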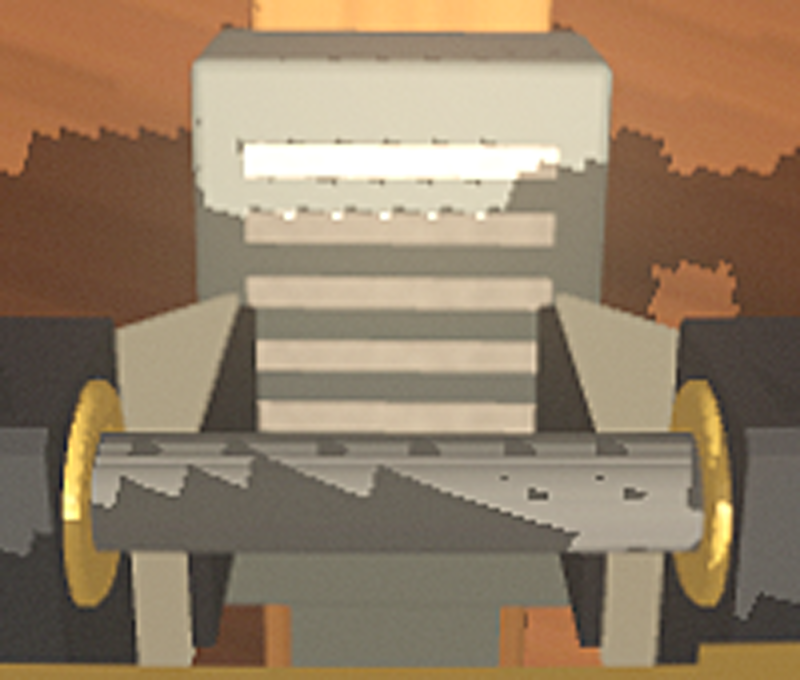

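View pics/c6.png

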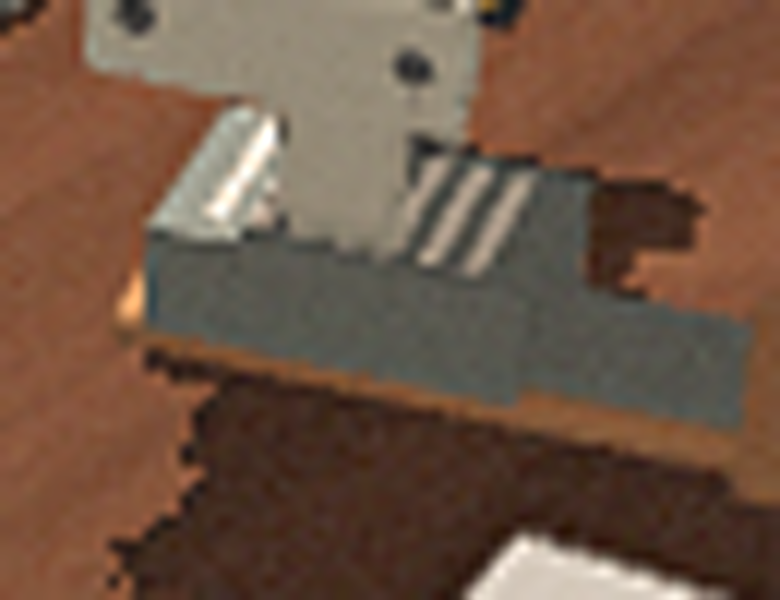

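```bash
python3 - <<'E'
from h import *
for f in('w2','w3'):
  P=pts(f); m=P[...,2]; 
  tcp=np.array([.5232,-.1105]) if f=='w2' else np.array([.5235,-.1102])
  h=np.radians(18.7); R=np.array([[np.cos(h),np.sin(h)],[np.sin(h),-np.cos(h)]])
  L=(P[...,:2]-tcp)@R
  for u in ((150,165,185,375,395,410) if f=='w2' else (215,225,235,240,320,328,335,342)):
    print(f,u,[(v,*(L[v,u]*1000).round(0).astype(int),int(m[v,u]*1000)) for v in range(236,276,4)])
P=pts('s3'); 
for v in (205,210,212,214,215,216,217,218,220): print(v,[tuple((P[v,u]*1000).round(0).astype(int)) for u in(311,315)])
E
```

```text
w2 150 [(236, np.int64(-23), np.int64(-112), 1), (240, np.int64(-28), np.int64(-113), 0), (244, np.int64(-30), np.int64(-112), 1), (248, np.int64(-35), np.int64(-113), 0), (252, np.int64(-38), np.int64(-114), 0), (256, np.int64(11), np.int64(-61), 124), (260, np.int64(10), np.int64(-59), 128), (264, np.int64(10), np.int64(-58), 132), (268, np.int64(10), np.int64(-56), 136), (272, np.int64(10), np.int64(-55), 140)]
w2 165 [(236, np.int64(-23), np.int64(-99), 0), (240, np.int64(-27), np.int64(-99), 0), (244, np.int64(-31), np.int64(-99), 0), (248, np.int64(-35), np.int64(-100), 0), (252, np.int64(11), np.int64(-55), 119), (256, np.int64(11), np.int64(-53), 124), (260, np.int64(10), np.int64(-52), 127), (264, np.int64(10), np.int64(-51), 132), (268, np.int64(10), np.int64(-50), 136), (272, np.int64(11), np.int64(-47), 142)]
w2 185 [(236, np.int64(-23), np.int64(-81), 0), (240, np.int64(-27), np.int64(-81), 1), (244, np.int64(11), np.int64(-48), 108), (248, np.int64(9), np.int64(-48), 109), (252, np.int64(9), np.int64(-46), 115), (256, np.int64(9), np.int64(-46), 119), (260, np.int64(6),
[... 4718 characters left out ...]
(-79), np.int64(56))]
212 [(np.int64(515), np.int64(-76), np.int64(49)), (np.int64(503), np.int64(-75), np.int64(54))]
214 [(np.int64(521), np.int64(-86), np.int64(36)), (np.int64(509), np.int64(-85), np.int64(41))]
215 [(np.int64(522), np.int64(-87), np.int64(32)), (np.int64(513), np.int64(-92), np.int64(33))]
216 [(np.int64(520), np.int64(-85), np.int64(31)), (np.int64(510), np.int64(-88), np.int64(34))]
217 [(np.int64(519), np.int64(-83), np.int64(29)), (np.int64(510), np.int64(-88), np.int64(31))]
218 [(np.int64(519), np.int64(-84), np.int64(26)), (np.int64(509), np.int64(-87), np.int64(29))]
220 [(np.int64(518), np.int64(-84), np.int64(21)), (np.int64(508), np.int64(-85), np.int64(24))]
```

The fingers closed to 37 mm without touching the 54 mm box. Depth from both the wrist and side cameras puts the fingertips about 3 mm above the reported TCP height, just over the box top, not 22 mm below it. So the reported or described tool length disagrees with what I see. I'll open and go lower in steps, checking force and pictures.

Request:
step_arm(
  plan=[
    {"wx": 0, "wy": 0, "tx": 0, "ty": 0, "tz": 0, "wz": 0, "hand": 1},
    {"wx": 0, "wy": 0, "tx": 0, "ty": 0, "tz": 0, "wz": 0, "hand": 1},
    {"wx": 0, "wy": 0, "tx": 0, "ty": 0, "tz": 0, "wz": 0, "hand": 1},
    {"wx": 0, "wy": 0, "tx": 0, "ty": 0, "tz": 0, "wz": 0, "hand": 1},
    {"wx": 0, "wy": 0, "tx": 0, "ty": 0, "tz": 0, "wz": 0, "hand": 1},
    {"wx": 0, "wy": 0, "tx": 0, "ty": 0, "tz": 0, "wz": 0, "hand": 1},
    {"wx": 0, "wy": 0, "tx": 0, "ty": 0, "tz": 0.4, "wz": 0, "hand": 1},
    {"wx": 0, "wy": 0, "tx": 0, "ty": 0, "tz": 0.4, "wz": 0, "hand": 1},
    {"wx": 0, "wy": 0, "tx": 0, "ty": 0, "tz": 0, "wz": 0, "hand": 1},
    {"wx": 0, "wy": 0, "tx": 0, "ty": 0, "tz": 0, "wz": 0, "hand": 1},
  ],
)

```text
clock: 5.35
position: [0.5231, -0.1102, 0.0243]
ee_rot: [-3.1, -0.511, 0.001]
force: [-0.2, 0.5, -0.2]
width: 0.995
```

```bash
python3 plan.py .5247 -.1108 .009 18.5 5; python3 -c "
from h import *
snap('side','s4')
crop('s4',270,140,380,250,7,'c7')
snap('wrist','w4')"
```

```text
t 5.35 p [ 0.5231 -0.1102  0.0243] head 18.71 F [-0.2  0.5 -0.2] w 0.995 j [ 0.27  0.56 -0.23  1.98  0.2   0.63 -1.33]
n=5 shift cm [0.026 0.022 0.305] turn [-0.001  0.002  0.007]
```

View pics/c7.png

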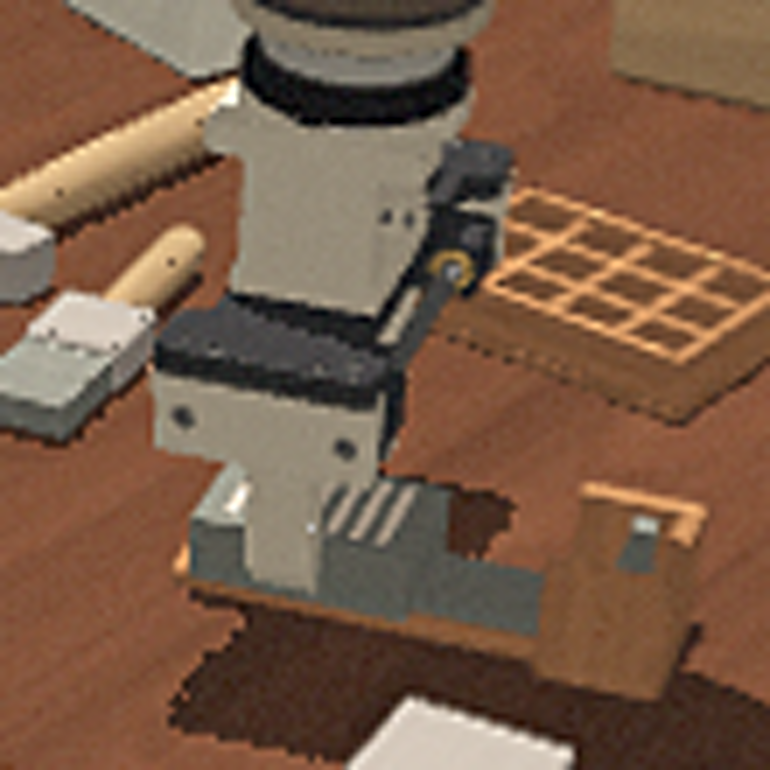

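View pics/w4.png

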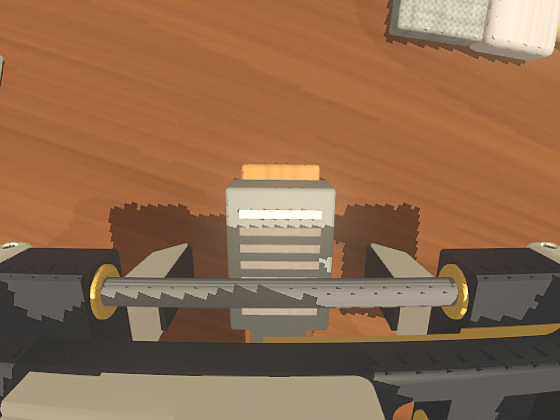

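Fingers flank the box, the finger's lower end is still well above the bench, and force is zero. I go down 14 mm more, then close.

Request:
step_arm(
  plan=[
    {"wx": 0, "wy": 0, "tx": 0.05, "ty": 0.02, "tz": 0.4, "wz": 0.03, "hand": 1},
    {"wx": 0, "wy": 0, "tx": 0, "ty": 0, "tz": 0.4, "wz": 0, "hand": 1},
    {"wx": 0, "wy": 0, "tx": 0, "ty": 0, "tz": 0.3, "wz": 0, "hand": 1},
    {"wx": 0, "wy": 0, "tx": 0, "ty": 0, "tz": 0.3, "wz": 0, "hand": 1},
    {"wx": 0, "wy": 0, "tx": 0, "ty": 0, "tz": 0, "wz": 0, "hand": 1},
    {"wx": 0, "wy": 0, "tx": 0, "ty": 0, "tz": 0, "wz": 0, "hand": 0.4},
    {"wx": 0, "wy": 0, "tx": 0, "ty": 0, "tz": 0, "wz": 0, "hand": 0.4},
    {"wx": 0, "wy": 0, "tx": 0, "ty": 0, "tz": 0, "wz": 0, "hand": 0.4},
    {"wx": 0, "wy": 0, "tx": 0, "ty": 0, "tz": 0, "wz": 0, "hand": 0.4},
    {"wx": 0, "wy": 0, "tx": 0, "ty": 0, "tz": 0, "wz": 0, "hand": 0.4},
  ],
  force=25,
)

```text
clock: 6.28
position: [0.5242, -0.1103, 0.0109]
ee_rot: [3.101, 0.506, 0.0]
force: [1.0, 0.2, 0.5]
width: 0.684
```

```bash
python3 plan.py .5247 -.1108 .009 18.5 5
```

```text
t 6.28 p [ 0.5242 -0.1103  0.0109] head 18.53 F [1.  0.2 0.5] w 0.684 j [ 0.27  0.58 -0.22  1.98  0.21  0.6  -1.34]
n=5 shift cm [0.007 0.014 0.037] turn [ 0.    -0.     0.001]
```

Request:
step_arm(
  plan=[
    {"wx": 0, "wy": 0, "tx": 0, "ty": 0, "tz": 0, "wz": 0, "hand": 0.4},
    {"wx": 0, "wy": 0, "tx": 0, "ty": 0, "tz": 0, "wz": 0, "hand": 0.4},
    {"wx": 0, "wy": 0, "tx": 0, "ty": 0, "tz": 0, "wz": 0, "hand": 0.4},
    {"wx": 0, "wy": 0, "tx": 0, "ty": 0, "tz": 0, "wz": 0, "hand": 0.4},
    {"wx": 0, "wy": 0, "tx": 0, "ty": 0, "tz": 0, "wz": 0, "hand": 0.4},
    {"wx": 0, "wy": 0, "tx": 0, "ty": 0, "tz": -0.5, "wz": 0, "hand": 0.4},
    {"wx": 0, "wy": 0, "tx": 0, "ty": 0, "tz": -0.5, "wz": 0, "hand": 0.4},
    {"wx": 0, "wy": 0, "tx": 0, "ty": 0, "tz": -1, "wz": 0, "hand": 0.4},
    {"wx": 0, "wy": 0, "tx": 0, "ty": 0, "tz": -1, "wz": 0, "hand": 0.4},
    {"wx": 0, "wy": 0, "tx": 0, "ty": 0, "tz": -1, "wz": 0, "hand": 0.4},
  ],
  force=25,
)

```text
clock: 7.12
position: [0.5242, -0.1102, 0.052]
ee_rot: [3.1, 0.506, 0.001]
force: [-0.5, 0.4, -1.8]
width: 0.587
```

```bash
python3 plan.py .5247 -.1108 .009 18.5 5;python3 -c "
from h import *
snap('side','s5')
crop('s5',250,130,380,250,6,'c8')"
```

```text
t 7.12 p [ 0.5242 -0.1102  0.052 ] head 18.53 F [-0.5  0.4 -1.8] w 0.587 j [ 0.28  0.51 -0.24  1.96  0.18  0.69 -1.31]
n=5 shift cm [0.005 0.014 0.86 ] turn [ 0.    -0.001  0.001]
```

View pics/c8.png

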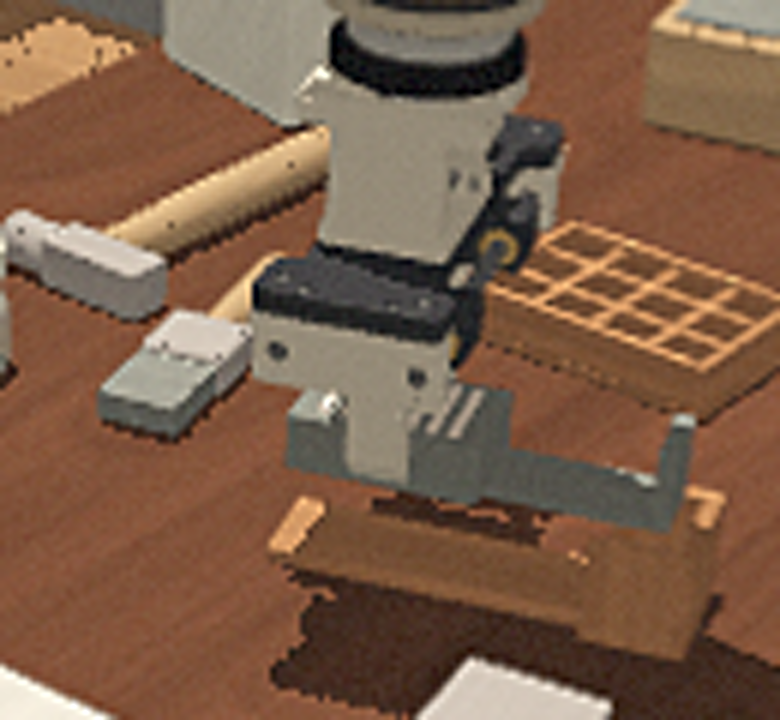

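The cartridge is lifted cleanly: width 0.587 × 92 = 54 mm, lying level and hanging above the cradle. Now I measure the gripper geometry below the body while planning the transfer.

```bash
python3 - <<'E'
from h import *
P=pts('s5')
for (u,v) in [(290,370),(300,385),(330,395),(350,400),(370,410),(380,440),(380,460),(380,474),(420,470),(430,400),(440,380)]:
    a,b=250+u//6,130+v//6; print((u,v),P[b,a].round(3))
E
python3 plan.py .523 .188 .11 90.7 20
```

```text
(290, 370) [ 0.515 -0.02   0.128]
(300, 385) [ 0.511 -0.022  0.122]
(330, 395) [ 0.5   -0.026  0.121]
(350, 400) [ 0.517 -0.063  0.097]
(370, 410) [ 0.511 -0.067  0.092]
(380, 440) [ 0.504 -0.067  0.081]
(380, 460) [ 0.504 -0.066  0.074]
(380, 474) [ 0.512 -0.079  0.056]
(420, 470) [ 0.497 -0.087  0.061]
(430, 400) [ 0.466 -0.038  0.126]
(440, 380) [ 0.463 -0.04   0.134]
t 7.17 p [ 0.5254 -0.1104  0.0538] head 18.52 F [ 0.9  0.5 -1. ] w 0.584 j [ 0.28  0.51 -0.24  1.95  0.18  0.69 -1.31]
n=20 shift cm [ 1.263 -0.974 -0.28 ] turn [ 0.001 -0.001 -0.601]
```

Request:
step_arm(
  plan=[
    {"wx": 0, "wy": 0, "tx": 0, "ty": 0, "tz": -1.2, "wz": 0, "hand": 0.4},
    {"wx": 0, "wy": 0, "tx": 0, "ty": 0, "tz": -1.6, "wz": 0, "hand": 0.4},
    {"wx": 0, "wy": 0, "tx": 0, "ty": 0, "tz": -1.6, "wz": 0, "hand": 0.4},
    {"wx": 0, "wy": 0, "tx": 0, "ty": 0, "tz": -0.8, "wz": 0, "hand": 0.4},
    {"wx": 0, "wy": 0, "tx": 0.6, "ty": -0.5, "tz": 0, "wz": -0.3, "hand": 0.4},
    {"wx": 0, "wy": 0, "tx": 1.2, "ty": -1, "tz": 0, "wz": -0.6, "hand": 0.4},
    {"wx": 0, "wy": 0, "tx": 1.3, "ty": -1, "tz": 0, "wz": -0.6, "hand": 0.4},
    {"wx": 0, "wy": 0, "tx": 1.3, "ty": -1, "tz": 0, "wz": -0.6, "hand": 0.4},
    {"wx": 0, "wy": 0, "tx": 1.3, "ty": -1, "tz": 0, "wz": -0.6, "hand": 0.4},
    {"wx": 0, "wy": 0, "tx": 1.3, "ty": -1, "tz": 0, "wz": -0.6, "hand": 0.4},
  ],
)

```text
clock: 8.0
position: [0.5619, -0.0285, 0.102]
ee_rot: [-2.965, -1.039, 0.001]
force: [-0.7, 0.6, -2.3]
width: 0.585
```

```bash
python3 plan.py .523 .18 .10 90.7 16
```

```text
t 8.0 p [ 0.5619 -0.0285  0.102 ] head 38.61 F [-0.7  0.6 -2.3] w 0.585 j [ 0.21  0.49 -0.35  1.84  0.22  0.84 -1.14]
n=16 shift cm [ 1.088 -0.836  0.012] turn [-0.     0.    -0.543]
```

Request:
step_arm(
  plan=[
    {"wx": 0, "wy": 0, "tx": 1.09, "ty": -0.84, "tz": 0, "wz": -0.54, "hand": 0.4},
    {"wx": 0, "wy": 0, "tx": 1.09, "ty": -0.84, "tz": 0, "wz": -0.54, "hand": 0.4},
    {"wx": 0, "wy": 0, "tx": 1.09, "ty": -0.84, "tz": 0, "wz": -0.54, "hand": 0.4},
    {"wx": 0, "wy": 0, "tx": 1.09, "ty": -0.84, "tz": 0, "wz": -0.54, "hand": 0.4},
    {"wx": 0, "wy": 0, "tx": 1.09, "ty": -0.84, "tz": 0, "wz": -0.54, "hand": 0.4},
    {"wx": 0, "wy": 0, "tx": 1.09, "ty": -0.84, "tz": 0, "wz": -0.54, "hand": 0.4},
    {"wx": 0, "wy": 0, "tx": 1.09, "ty": -0.84, "tz": 0, "wz": -0.54, "hand": 0.4},
    {"wx": 0, "wy": 0, "tx": 1.09, "ty": -0.84, "tz": 0, "wz": -0.54, "hand": 0.4},
    {"wx": 0, "wy": 0, "tx": 1.09, "ty": -0.84, "tz": 0, "wz": -0.54, "hand": 0.4},
    {"wx": 0, "wy": 0, "tx": 1.09, "ty": -0.84, "tz": 0, "wz": -0.54, "hand": 0.4},
  ],
)

```text
clock: 8.83
position: [0.56, 0.1073, 0.1027]
ee_rot: [2.557, 1.825, 0.0]
force: [0.4, 0.1, -1.7]
width: 0.585
```

```bash
python3 plan.py .523 .18 .09 90.7 6
```

```text
t 8.83 p [0.56   0.1073 0.1027] head 71.05 F [ 0.4  0.1 -1.7] w 0.585 j [ 0.07  0.53 -0.5   1.81  0.32  0.88 -0.91]
n=6 shift cm [ 1.081 -0.836  0.212] turn [ 0.     0.    -0.546]
```

Request:
step_arm(
  plan=[
    {"wx": 0, "wy": 0, "tx": 1.09, "ty": -0.84, "tz": 0.2, "wz": -0.54, "hand": 0.4},
    {"wx": 0, "wy": 0, "tx": 1.09, "ty": -0.84, "tz": 0.2, "wz": -0.54, "hand": 0.4},
    {"wx": 0, "wy": 0, "tx": 1.09, "ty": -0.84, "tz": 0.2, "wz": -0.54, "hand": 0.4},
    {"wx": 0, "wy": 0, "tx": 1.09, "ty": -0.84, "tz": 0.2, "wz": -0.54, "hand": 0.4},
    {"wx": 0, "wy": 0, "tx": 0.8, "ty": -0.6, "tz": 0.2, "wz": -0.4, "hand": 0.4},
    {"wx": 0, "wy": 0, "tx": 0.2, "ty": -0.2, "tz": 0, "wz": -0.1, "hand": 0.4},
    {"wx": 0, "wy": 0, "tx": 0, "ty": 0, "tz": 0, "wz": 0, "hand": 0.4},
    {"wx": 0, "wy": 0, "tx": 0, "ty": 0, "tz": 0, "wz": 0, "hand": 0.4},
    {"wx": 0, "wy": 0, "tx": 0, "ty": 0, "tz": 0, "wz": 0, "hand": 0.4},
    {"wx": 0, "wy": 0, "tx": 0, "ty": 0, "tz": 0, "wz": 0, "hand": 0.4},
  ],
)

```text
clock: 9.67
position: [0.5323, 0.1662, 0.0928]
ee_rot: [2.286, 2.154, -0.0]
force: [0.4, 0.3, -2.3]
width: 0.587
```

```bash
python3 plan.py .523 .188 .03 90.7 6;python3 -c "
from h import *
snap('wrist','w6');snap('top','t6')
crop('t6',80,140,280,290,4,'c9')"
```

```text
t 9.67 p [0.5323 0.1662 0.0928] head 86.58 F [ 0.4  0.3 -2.3] w 0.587 j [ 0.01  0.54 -0.57  1.85  0.38  0.86 -0.81]
n=6 shift cm [ 0.358 -0.166  1.046] turn [ 0.001  0.001 -0.115]
```

View pics/w6.png

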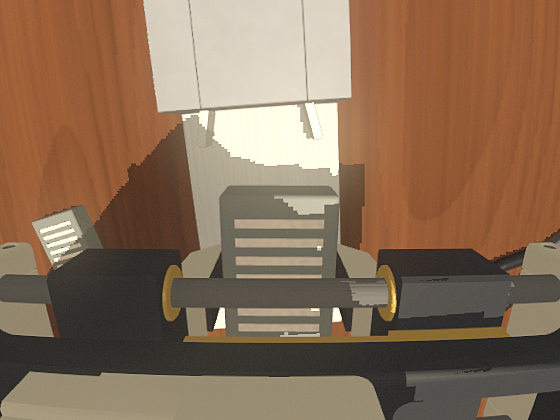

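View pics/c9.png

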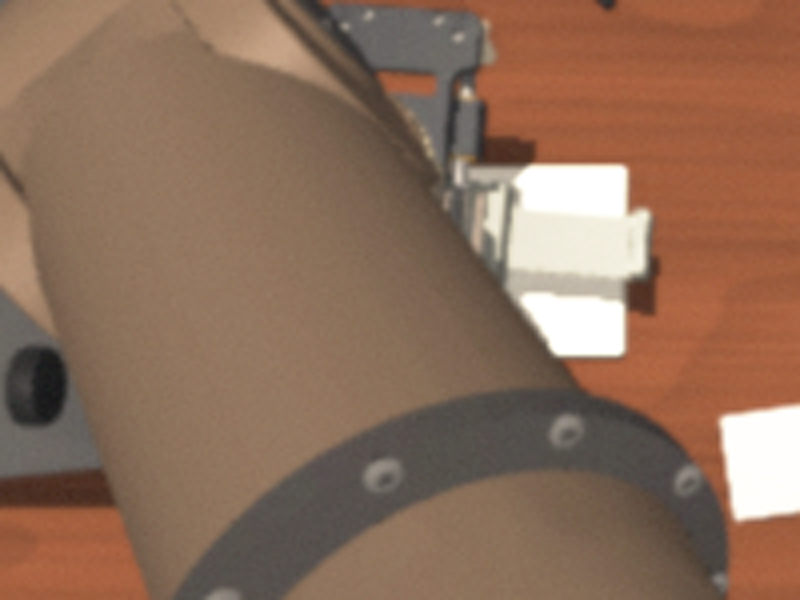

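The wrist view shows the tunnel's front top edge from (160,111) to (351,98), the wings at about (208,125) and (315,122), and the box at (222-338, 187). I refine the mouth from this.

```bash
python3 - <<'E'
from h import *
crop('w6',140,80,360,240,3.6,'c10')
a=ray('w6',160.5,111,.066);b=ray('w6',351,98,.066);print(a,b,(a+b)/2)
n=b-a;print(np.degrees(np.arctan2(n[1],n[0]))+90,np.linalg.norm(n))
P=pts('w6')
q=P[20:95,170:330].reshape(-1,3);print('tunnel z',np.median(q[:,2]))
for (u0,v0,u1,v1) in [(148,20,158,90),(348.5,20,351,90)]:
  c,d=ray('w6',u0,v0,.066),ray('w6',u1,v1,.066);e=c-d;print('side',c.round(4),d.round(4),np.degrees(np.arctan2(e[1],e[0])))
bz=np.median(P[198:206,250:310,2]);print('box top z',bz)
for p in[(222.5,187.5),(337.5,187)]:print('nose',ray('w6',*p,bz))
E
```

```text
[0.46944507 0.2483913  0.066     ] [0.57713773 0.24867585 0.066     ] [0.5232914  0.24853357 0.066     ]
90.15138683764754 0.1076930313773325
tunnel z 0.06647990414792629
side [0.4687 0.2968 0.066 ] [0.4696 0.2599 0.066 ] 91.34943120717799
side [0.5765 0.2894 0.066 ] [0.5772 0.253  0.066 ] 91.06669939911143
box top z 0.11645351433682578
nose [0.50990782 0.21154432 0.11645351]
nose [0.56000892 0.20879766 0.11645351]
```

View pics/c10.png

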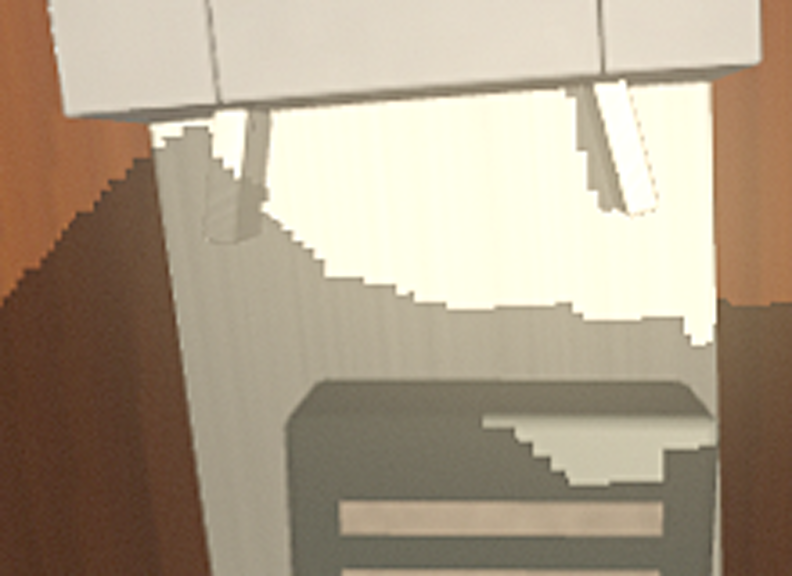

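```bash
python3 plan.py .5234 .187 .033 90.7 8
```

```text
t 9.77 p [0.5322 0.1665 0.0928] head 86.61 F [-0.5 -0.2 -2.4] w 0.586 j [ 0.01  0.54 -0.57  1.85  0.38  0.86 -0.81]
n=8 shift cm [ 0.253 -0.117  0.747] turn [ 0.     0.    -0.085]
```

Request:
step_arm(
  plan=[
    {"wx": 0, "wy": 0, "tx": 0.4, "ty": -0.2, "tz": 0.6, "wz": -0.14, "hand": 0.4},
    {"wx": 0, "wy": 0, "tx": 0.4, "ty": -0.19, "tz": 0.8, "wz": -0.14, "hand": 0.4},
    {"wx": 0, "wy": 0, "tx": 0.4, "ty": -0.19, "tz": 0.8, "wz": -0.14, "hand": 0.4},
    {"wx": 0, "wy": 0, "tx": 0.4, "ty": -0.18, "tz": 0.8, "wz": -0.14, "hand": 0.4},
    {"wx": 0, "wy": 0, "tx": 0.42, "ty": -0.18, "tz": 0.8, "wz": -0.12, "hand": 0.4},
    {"wx": 0, "wy": 0, "tx": 0, "ty": 0, "tz": 0.8, "wz": 0, "hand": 0.4},
    {"wx": 0, "wy": 0, "tx": 0, "ty": 0, "tz": 0.8, "wz": 0, "hand": 0.4},
    {"wx": 0, "wy": 0, "tx": 0, "ty": 0, "tz": 0.5, "wz": 0, "hand": 0.4},
    {"wx": 0, "wy": 0, "tx": 0, "ty": 0, "tz": 0, "wz": 0, "hand": 0.4},
    {"wx": 0, "wy": 0, "tx": 0, "ty": 0, "tz": 0, "wz": 0, "hand": 0.4},
  ],
)

```text
clock: 10.6
position: [0.5229, 0.1873, 0.0334]
ee_rot: [-2.207, -2.236, 0.001]
force: [-0.6, 0.5, -2.0]
width: 0.586
```

```bash
python3 plan.py .5234 .187 .0226 90.7 1;python3 -c "
from h import *
snap('side','s7');snap('wrist','w7')
crop('s7',180,160,340,310,5,'c11')"
```

```text
t 10.6 p [0.5229 0.1873 0.0334] head 90.74 F [-0.6  0.5 -2. ] w 0.586 j [-0.05  0.62 -0.54  1.9   0.46  0.75 -0.85]
n=1 shift cm [-0.03   0.049  1.079] turn [-0.005  0.004  0.007]
```

View pics/c11.png

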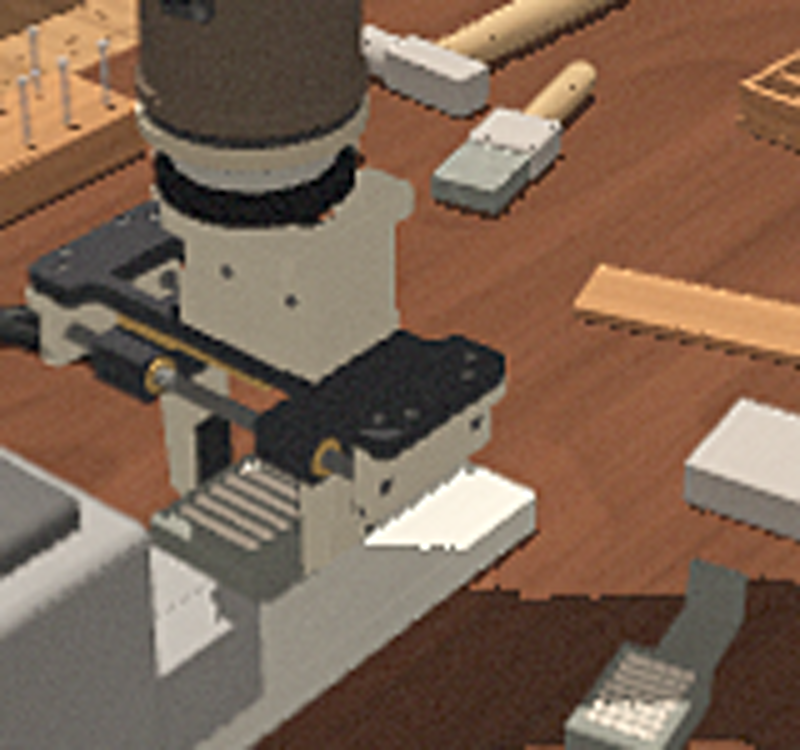

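View pics/w7.png

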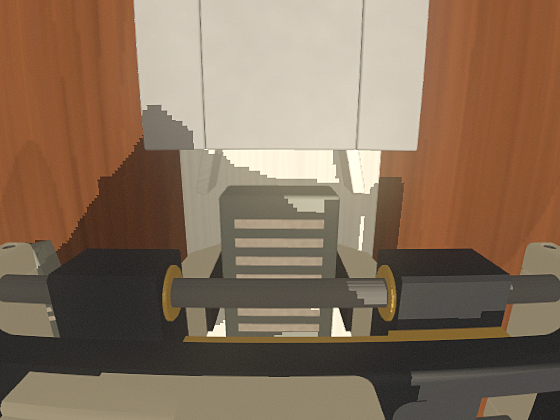

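Box (221-338) and tunnel front (144-417) are both centred at about column 280, so alignment is good. I lower slowly.

Request:
step_arm(
  plan=[
    {"wx": 0, "wy": 0, "tx": 0, "ty": 0, "tz": 0.2, "wz": 0, "hand": 0.4},
    {"wx": 0, "wy": 0, "tx": 0, "ty": 0, "tz": 0.2, "wz": 0, "hand": 0.4},
    {"wx": 0, "wy": 0, "tx": 0, "ty": 0, "tz": 0.2, "wz": 0, "hand": 0.4},
    {"wx": 0, "wy": 0, "tx": 0, "ty": 0, "tz": 0.15, "wz": 0, "hand": 0.4},
    {"wx": 0, "wy": 0, "tx": 0, "ty": 0, "tz": 0.1, "wz": 0, "hand": 0.4},
    {"wx": 0, "wy": 0, "tx": 0, "ty": 0, "tz": 0.05, "wz": 0, "hand": 0.4},
    {"wx": 0, "wy": 0, "tx": 0, "ty": 0, "tz": 0.05, "wz": 0, "hand": 0.4},
    {"wx": 0, "wy": 0, "tx": 0, "ty": 0, "tz": 0.05, "wz": 0, "hand": 0.4},
    {"wx": 0, "wy": 0, "tx": 0, "ty": 0, "tz": 0.0, "wz": 0, "hand": 0.4},
    {"wx": 0, "wy": 0, "tx": 0, "ty": 0, "tz": 0, "wz": 0, "hand": 0.4},
  ],
)

```text
clock: 11.53
position: [0.523, 0.1876, 0.0237]
ee_rot: [2.206, 2.236, -0.0]
force: [0.2, 0.2, -2.0]
width: 0.587
```

```bash
python3 plan.py .5234 .187 .0226 90.7 1
```

```text
t 11.53 p [0.523  0.1876 0.0237] head 90.77 F [ 0.2  0.2 -2. ] w 0.587 j [-0.06  0.63 -0.54  1.91  0.47  0.73 -0.86]
n=1 shift cm [-0.063  0.043  0.112] turn [0.    0.    0.012]
```

Request:
step_arm(
  plan=[
    {"wx": 0, "wy": 0, "tx": 0, "ty": 0, "tz": 0.03, "wz": 0, "hand": 0.4},
    {"wx": 0, "wy": 0, "tx": 0, "ty": 0, "tz": 0.03, "wz": 0, "hand": 0.4},
    {"wx": 0, "wy": 0, "tx": 0, "ty": 0, "tz": 0.03, "wz": 0, "hand": 0.4},
    {"wx": 0, "wy": 0, "tx": 0, "ty": 0, "tz": 0.03, "wz": 0, "hand": 0.4},
    {"wx": 0, "wy": 0, "tx": 0, "ty": 0, "tz": 0.03, "wz": 0, "hand": 0.4},
    {"wx": 0, "wy": 0, "tx": 0, "ty": 0, "tz": 0, "wz": 0, "hand": 0.4},
    {"wx": 0, "wy": 0, "tx": 0, "ty": 0, "tz": 0, "wz": 0, "hand": 0.4},
    {"wx": 0, "wy": 0, "tx": 0, "ty": 0, "tz": 0, "wz": 0, "hand": 0.4},
    {"wx": 0, "wy": 0, "tx": 0, "ty": 0, "tz": 0, "wz": 0, "hand": 0.4},
    {"wx": 0, "wy": 0, "tx": 0, "ty": 0, "tz": 0, "wz": 0, "hand": 0.4},
  ],
)

```text
clock: 12.37
position: [0.523, 0.1876, 0.0228]
ee_rot: [2.206, 2.236, 0.0]
force: [-2.5, -1.4, 7.1]
width: 0.587
```

```bash
python3 plan.py .5234 .187 .0226 90.7 1; python3 -c "
from h import *
print(arm.observe()['ft_torque'])
snap('side','s8')
crop('s8',180,180,320,300,5,'c12')"
```

```text
t 12.37 p [0.523  0.1876 0.0228] head 90.77 F [-2.5 -1.4  7.1] w 0.587 j [-0.06  0.63 -0.53  1.91  0.47  0.73 -0.86]
n=1 shift cm [-0.062  0.042  0.021] turn [0.004 0.003 0.011]
[-0.31643845  0.44998275  0.02622366]
```

View pics/c12.png

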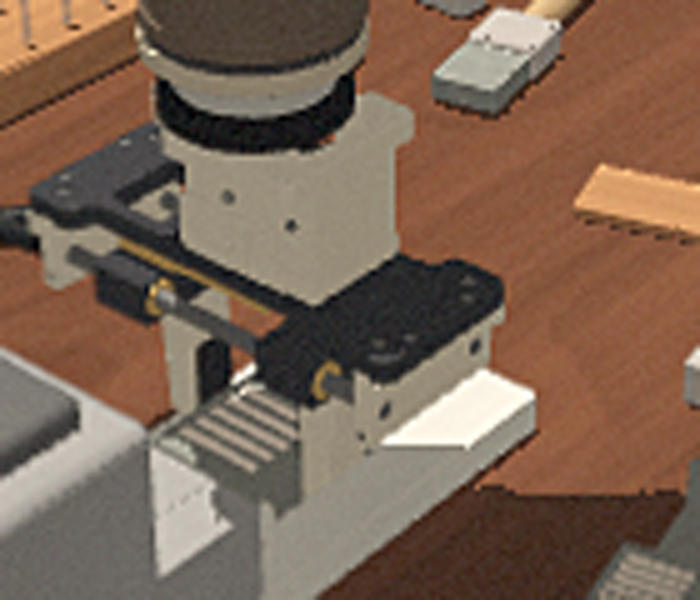

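Contact: vertical force went from -2 to +7 N and the cartridge sits on the shelf. Release.

Request:
step_arm(
  plan=[
    {"wx": 0, "wy": 0, "tx": 0, "ty": 0, "tz": 0, "wz": 0, "hand": 0.8},
    {"wx": 0, "wy": 0, "tx": 0, "ty": 0, "tz": 0, "wz": 0, "hand": 0.8},
    {"wx": 0, "wy": 0, "tx": 0, "ty": 0, "tz": 0, "wz": 0, "hand": 0.8},
    {"wx": 0, "wy": 0, "tx": 0, "ty": 0, "tz": 0, "wz": 0, "hand": 0.8},
    {"wx": 0, "wy": 0, "tx": 0, "ty": 0, "tz": 0, "wz": 0, "hand": 0.8},
    {"wx": 0, "wy": 0, "tx": 0, "ty": 0, "tz": -0.5, "wz": 0, "hand": 0.8},
    {"wx": 0, "wy": 0, "tx": 0, "ty": 0, "tz": -1.5, "wz": 0, "hand": 0.8},
    {"wx": 0, "wy": 0, "tx": 0, "ty": 0, "tz": -2, "wz": 0, "hand": 0.8},
    {"wx": 0, "wy": 0, "tx": 0, "ty": 0, "tz": -2.5, "wz": 0, "hand": 0.8},
    {"wx": 0, "wy": 0, "tx": 0, "ty": 0, "tz": -2.5, "wz": 0, "hand": 0.8},
  ],
)

```text
clock: 13.25
position: [0.5225, 0.1876, 0.1132]
ee_rot: [-2.206, -2.236, 0.001]
force: [1.1, -0.1, 0.4]
width: 0.8
```

```bash
python3 plan.py .5245 .075 .12 180.7 15;python3 plan.py .5245 .075 .12 0.7 15;  python3 -c "
from h import *
snap('side','s9')
crop('s9',180,180,320,300,5,'c13')"
```

```text
t 13.25 p [0.5225 0.1876 0.1132] head 90.79 F [ 1.1 -0.1  0.4] w 0.8 j [-0.    0.52 -0.61  1.83  0.37  0.91 -0.77]
n=15 shift cm [-0.622 -0.555 -0.045] turn [-0.001 -0.    -0.999]
t 13.25 p [0.5225 0.1876 0.1132] head 90.79 F [ 1.1 -0.1  0.4] w 0.8 j [-0.    0.52 -0.61  1.83  0.37  0.91 -0.77]
n=15 shift cm [-0.617  0.561 -0.046] turn [-0.000e+00  1.000e-03  1.001e+00]
```

View pics/c13.png

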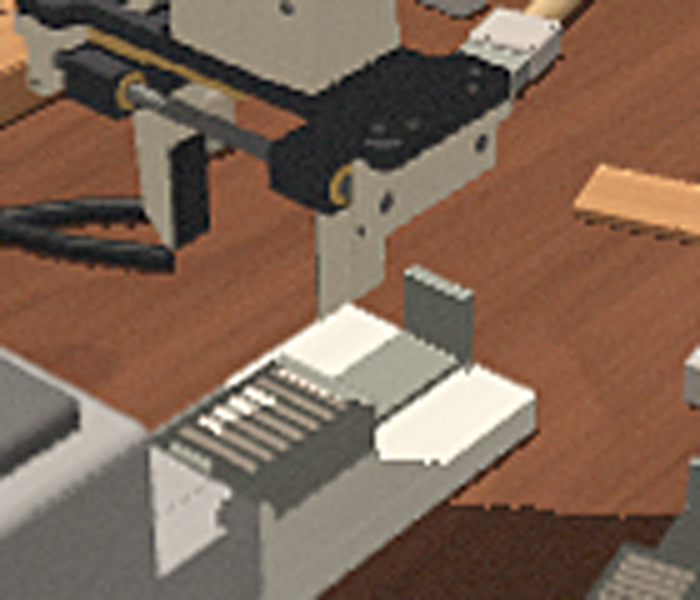

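The cartridge lies flat on the shelf between the wings, released and not moved. Now I go to the grip plate with the jaws across its thickness.

Request:
step_arm(
  plan=[
    {"wx": 0, "wy": 0, "tx": -0.62, "ty": -0.55, "tz": 0, "wz": -0.9, "hand": 0.6},
    {"wx": 0, "wy": 0, "tx": -0.62, "ty": -0.55, "tz": 0, "wz": -1, "hand": 0.6},
    {"wx": 0, "wy": 0, "tx": -0.62, "ty": -0.55, "tz": 0, "wz": -1, "hand": 0.6},
    {"wx": 0, "wy": 0, "tx": -0.62, "ty": -0.55, "tz": 0, "wz": -1, "hand": 0.6},
    {"wx": 0, "wy": 0, "tx": -0.62, "ty": -0.55, "tz": 0, "wz": -1, "hand": 0.6},
    {"wx": 0, "wy": 0, "tx": -0.62, "ty": -0.55, "tz": 0, "wz": -1, "hand": 0.6},
    {"wx": 0, "wy": 0, "tx": -0.62, "ty": -0.55, "tz": 0, "wz": -1, "hand": 0.6},
    {"wx": 0, "wy": 0, "tx": -0.62, "ty": -0.55, "tz": 0, "wz": -1, "hand": 0.6},
    {"wx": 0, "wy": 0, "tx": -0.62, "ty": -0.55, "tz": 0, "wz": -1, "hand": 0.6},
    {"wx": 0, "wy": 0, "tx": -0.62, "ty": -0.55, "tz": 0, "wz": -1, "hand": 0.6},
  ],
)

```text
clock: 14.13
position: [0.5032, 0.1104, 0.1125]
ee_rot: [0.801, 3.038, -0.0]
force: [-0.3, 0.3, -0.4]
width: 0.603
```

```bash
python3 plan.py .5245 .075 .12 180.7 6
```

```text
t 14.13 p [0.5032 0.1104 0.1125] head 150.47 F [-0.3  0.3 -0.4] w 0.603 j [ 0.32  0.54 -0.89  1.92  0.52  0.93  0.24]
n=6 shift cm [-0.517 -0.467 -0.125] turn [-0.    0.   -0.84]
```

Request:
step_arm(
  plan=[
    {"wx": 0, "wy": 0, "tx": -0.52, "ty": -0.47, "tz": -0.1, "wz": -0.84, "hand": 0.45},
    {"wx": 0, "wy": 0, "tx": -0.52, "ty": -0.47, "tz": -0.1, "wz": -0.84, "hand": 0.45},
    {"wx": 0, "wy": 0, "tx": -0.52, "ty": -0.47, "tz": 0, "wz": -0.84, "hand": 0.45},
    {"wx": 0, "wy": 0, "tx": -0.52, "ty": -0.47, "tz": 0, "wz": -0.84, "hand": 0.45},
    {"wx": 0, "wy": 0, "tx": -0.52, "ty": -0.47, "tz": 0, "wz": -0.84, "hand": 0.45},
    {"wx": 0, "wy": 0, "tx": -0.4, "ty": -0.4, "tz": 0, "wz": -0.8, "hand": 0.45},
    {"wx": 0, "wy": 0, "tx": 0, "ty": 0, "tz": 0, "wz": 0, "hand": 0.45},
    {"wx": 0, "wy": 0, "tx": 0, "ty": 0, "tz": 0, "wz": 0, "hand": 0.45},
    {"wx": 0, "wy": 0, "tx": 0, "ty": 0, "tz": 0, "wz": 0, "hand": 0.45},
    {"wx": 0, "wy": 0, "tx": 0, "ty": 0, "tz": 0, "wz": 0, "hand": 0.45},
  ],
)

```text
clock: 14.97
position: [0.5231, 0.0764, 0.1144]
ee_rot: [-0.003, 3.141, -0.0]
force: [-0.6, 0.6, 0.2]
width: 0.448
```

```bash
python3 plan.py .5245 .076 .07 180.7 5; python3 -c "
from h import *
snap('side','s10');snap('wrist','w10');snap('top','t10')
crop('s10',180,150,320,270,5,'c14')
crop('t10',100,140,260,260,5,'c15')"
```

```text
t 14.97 p [0.5231 0.0764 0.1144] head -179.9 F [-0.6  0.6  0.2] w 0.448 j [ 0.46  0.61 -1.01  1.88  0.62  1.    0.75]
n=5 shift cm [-0.028 -0.008  0.887] turn [-0.    0.   -0.02]
```

View pics/c14.png

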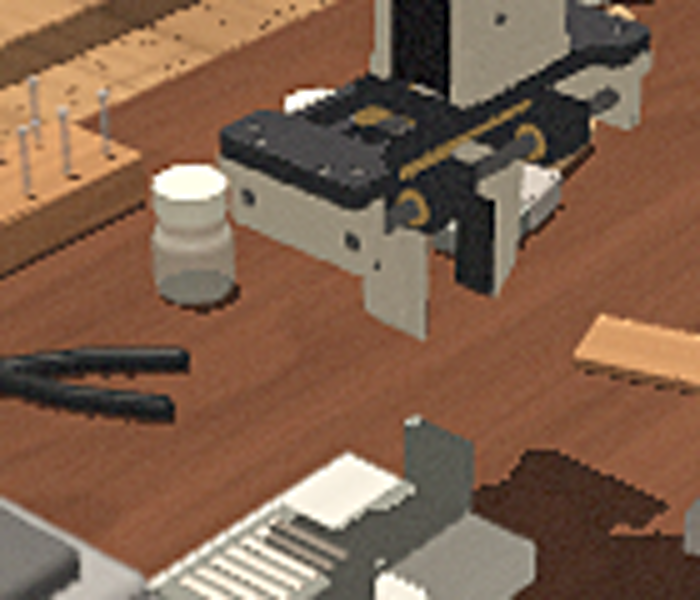

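View pics/w10.png

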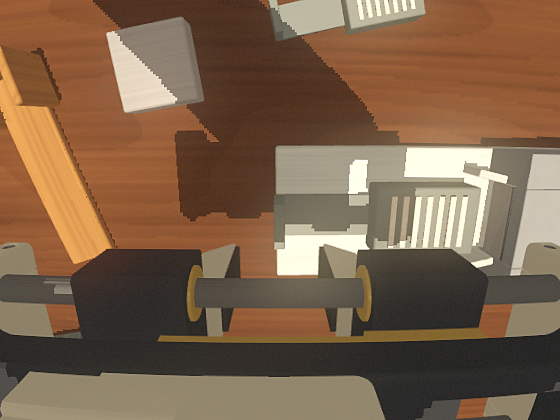

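View pics/c15.png

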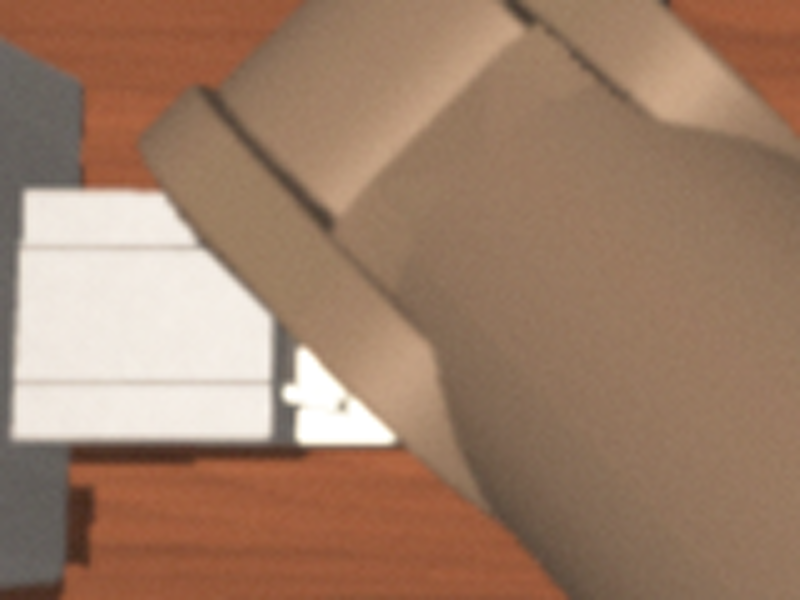

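The plate's top edge is visible in the wrist view at about column 279, rows 195-248. I measure it.

```bash
python3 - <<'E'
from h import *
crop('w10',255,135,405,285,5,'c16')
P=pts('w10')
m=(abs(P[...,2]-.056)<.008)&(abs(P[...,0]-.523)<.04)&(P[...,1]<.11)&(P[...,1]>.05)
q=P[m];print(m.sum(),q.min(0),q.max(0),q.mean(0)); vv,uu=np.nonzero(m);print(uu.min(),uu.max(),vv.min(),vv.max())
m=(abs(P[...,2]-.046)<.008)&(abs(P[...,0]-.523)<.04)&(P[...,1]>.12)&(P[...,1]<.25)
q=P[m];print(m.sum(),cv2.minAreaRect(q[:,:2].astype(np.float32)))
E
```

```text
529 [0.5062041  0.07180829 0.04840246] [0.53930519 0.07983492 0.05834304] [0.52149969 0.07595807 0.05619572]
273 284 202 248
8433 ((0.5230569839477539, 0.19890564680099487), (0.07984429597854614, 0.10204204171895981), 0.07287728041410446)
```

View pics/c16.png

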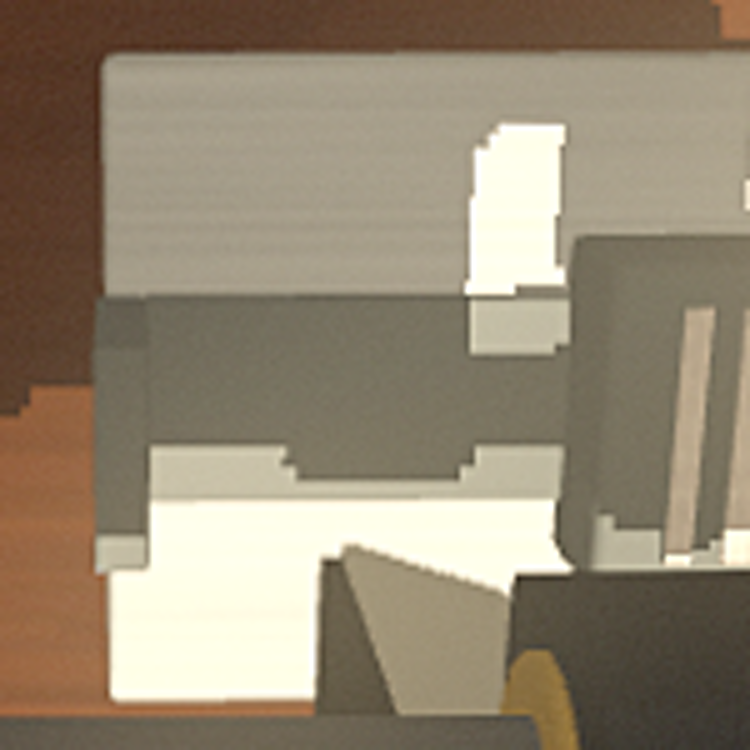

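Request:
step_arm(
  plan=[
    {"wx": 0, "wy": 0, "tx": 0, "ty": 0, "tz": 0.8, "wz": -0.1, "hand": 0.45},
    {"wx": 0, "wy": 0, "tx": 0, "ty": 0, "tz": 1.5, "wz": 0, "hand": 0.45},
    {"wx": 0, "wy": 0, "tx": 0, "ty": 0, "tz": 1.5, "wz": 0, "hand": 0.45},
    {"wx": 0, "wy": 0, "tx": 0, "ty": 0, "tz": 1.5, "wz": 0, "hand": 0.45},
    {"wx": 0, "wy": 0, "tx": 0, "ty": 0, "tz": 1.2, "wz": 0, "hand": 0.45},
    {"wx": 0, "wy": 0, "tx": 0, "ty": 0, "tz": 1, "wz": 0, "hand": 0.45},
    {"wx": 0, "wy": 0, "tx": 0, "ty": 0, "tz": 0.7, "wz": 0, "hand": 0.45},
    {"wx": 0, "wy": 0, "tx": 0, "ty": 0, "tz": 0.3, "wz": 0, "hand": 0.45},
    {"wx": 0, "wy": 0, "tx": 0, "ty": 0, "tz": 0, "wz": 0, "hand": 0.45},
    {"wx": 0, "wy": 0, "tx": 0, "ty": 0, "tz": 0, "wz": 0, "hand": 0.45},
  ],
)

```text
clock: 15.95
position: [0.5236, 0.0761, 0.0295]
ee_rot: [-0.021, 3.141, 0.0]
force: [-0.0, 0.7, 0.6]
width: 0.449
```

```bash
python3 plan.py .523 .076 .028 180.7 5; python3 -c "
from h import *
snap('side','s11')
crop('s11',180,150,320,270,5,'c17')"
```

```text
t 15.95 p [0.5236 0.0761 0.0295] head -179.23 F [-0.   0.7  0.6] w 0.449 j [ 0.38  0.72 -0.91  1.95  0.75  0.86  0.65]
n=5 shift cm [ 0.012 -0.003  0.03 ] turn [0.    0.001 0.002]
```

View pics/c17.png

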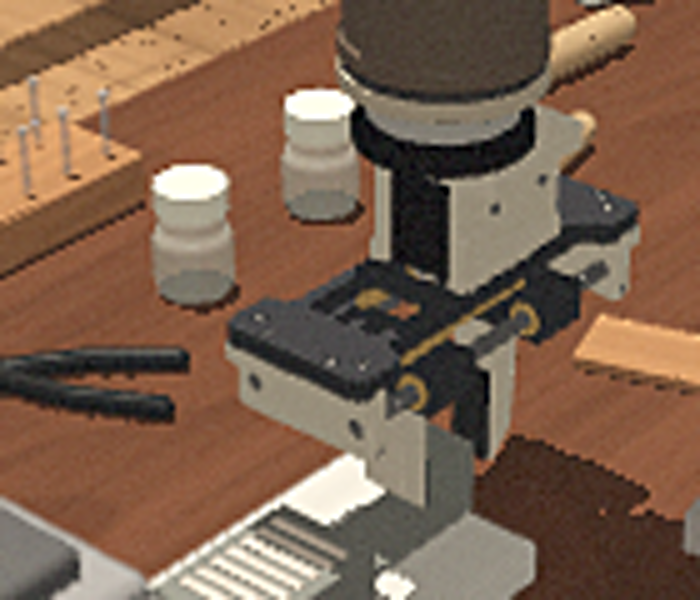

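The fingers straddle the plate. Close with 30 N.

Request:
step_arm(
  plan=[
    {"wx": 0, "wy": 0, "tx": 0, "ty": 0, "tz": 0, "wz": 0, "hand": 0.03},
    {"wx": 0, "wy": 0, "tx": 0, "ty": 0, "tz": 0, "wz": 0, "hand": 0},
    {"wx": 0, "wy": 0, "tx": 0, "ty": 0, "tz": 0, "wz": 0, "hand": 0},
    {"wx": 0, "wy": 0, "tx": 0, "ty": 0, "tz": 0, "wz": 0, "hand": 0},
    {"wx": 0, "wy": 0, "tx": 0, "ty": 0, "tz": 0, "wz": 0, "hand": 0},
    {"wx": 0, "wy": 0, "tx": 0, "ty": 0, "tz": 0, "wz": 0, "hand": 0},
    {"wx": 0, "wy": 0, "tx": 0, "ty": 0, "tz": 0, "wz": 0, "hand": 0},
    {"wx": 0, "wy": 0, "tx": 0, "ty": 0, "tz": 0, "wz": 0, "hand": 0},
    {"wx": 0, "wy": 0, "tx": 0, "ty": 0, "tz": 0, "wz": 0, "hand": 0},
    {"wx": 0, "wy": 0, "tx": 0, "ty": 0, "tz": 0, "wz": 0, "hand": 0},
  ],
  force=30,
)

```text
clock: 16.83
position: [0.5235, 0.076, 0.0293]
ee_rot: [-0.021, 3.141, 0.0]
force: [0.3, 0.4, 1.3]
width: 0.083
```

```bash
python3 plan.py .5226 .205 .0295 180.7 20; python3 -c "
from h import *
snap('wrist','w12')"
```

```text
t 16.83 p [0.5235 0.076  0.0293] head -179.23 F [0.3 0.4 1.3] w 0.083 j [ 0.38  0.72 -0.91  1.95  0.75  0.86  0.65]
n=20 shift cm [-0.004  0.645 -0.001] turn [0.    0.    0.001]
```

View pics/w12.png

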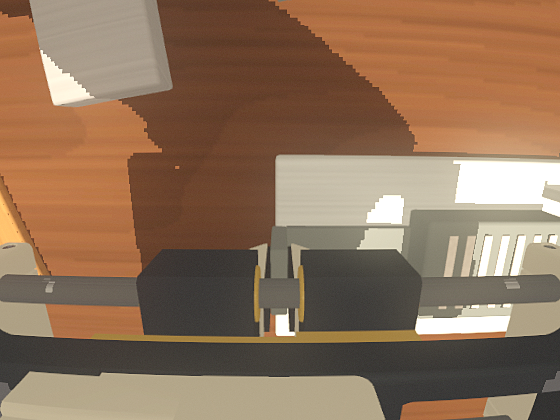

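Plate gripped, 7.6 mm wide. Push in stages, watching the force.

Request:
step_arm(
  plan=[
    {"wx": 0, "wy": 0, "tx": 0, "ty": 0.3, "tz": 0, "wz": 0, "hand": 0},
    {"wx": 0, "wy": 0, "tx": 0, "ty": 0.5, "tz": 0, "wz": 0, "hand": 0},
    {"wx": 0, "wy": 0, "tx": 0, "ty": 0.5, "tz": 0, "wz": 0, "hand": 0},
    {"wx": 0, "wy": 0, "tx": 0, "ty": 0.5, "tz": 0, "wz": 0, "hand": 0},
    {"wx": 0, "wy": 0, "tx": 0, "ty": 0.5, "tz": 0, "wz": 0, "hand": 0},
    {"wx": 0, "wy": 0, "tx": 0, "ty": 0.5, "tz": 0, "wz": 0, "hand": 0},
    {"wx": 0, "wy": 0, "tx": 0, "ty": 0.5, "tz": 0, "wz": 0, "hand": 0},
    {"wx": 0, "wy": 0, "tx": 0, "ty": 0.5, "tz": 0, "wz": 0, "hand": 0},
    {"wx": 0, "wy": 0, "tx": 0, "ty": 0.5, "tz": 0, "wz": 0, "hand": 0},
    {"wx": 0, "wy": 0, "tx": 0, "ty": 0.2, "tz": 0, "wz": 0, "hand": 0},
  ],
)

```text
clock: 17.72
position: [0.523, 0.1197, 0.0293]
ee_rot: [-0.019, 3.141, -0.004]
force: [-0.1, -7.8, 7.5]
width: 0.084
```

```bash
python3 plan.py .5226 .205 .0295 180.7 20; python3 -c "
from h import *
snap('wrist','w13')"
```

```text
t 17.72 p [0.523  0.1197 0.0293] head -179.29 F [-0.1 -7.8  7.5] w 0.084 j [ 0.29  0.72 -0.9   1.93  0.75  0.87  0.57]
n=20 shift cm [-0.003  0.426 -0.002] turn [-0.001  0.     0.   ]
```

View pics/w13.png

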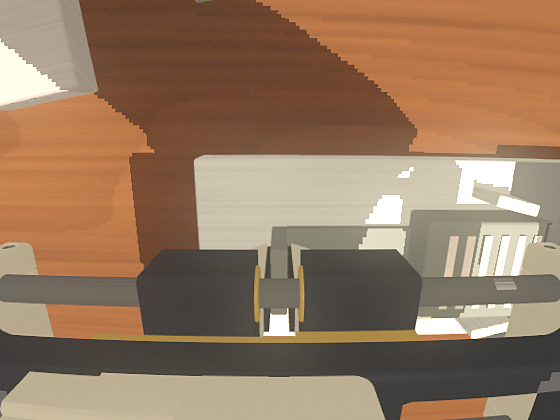

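The box has entered the mouth, and a resistance of 8 N fits flap plus friction. Continue.

Request:
step_arm(
  plan=[
    {"wx": 0, "wy": 0, "tx": 0, "ty": 0.5, "tz": 0, "wz": 0, "hand": 0},
    {"wx": 0, "wy": 0, "tx": 0, "ty": 0.5, "tz": 0, "wz": 0, "hand": 0},
    {"wx": 0, "wy": 0, "tx": 0, "ty": 0.5, "tz": 0, "wz": 0, "hand": 0},
    {"wx": 0, "wy": 0, "tx": 0, "ty": 0.5, "tz": 0, "wz": 0, "hand": 0},
    {"wx": 0, "wy": 0, "tx": 0, "ty": 0.5, "tz": 0, "wz": 0, "hand": 0},
    {"wx": 0, "wy": 0, "tx": 0, "ty": 0.5, "tz": 0, "wz": 0, "hand": 0},
    {"wx": 0, "wy": 0, "tx": 0, "ty": 0.5, "tz": 0, "wz": 0, "hand": 0},
    {"wx": 0, "wy": 0, "tx": 0, "ty": 0.5, "tz": 0, "wz": 0, "hand": 0},
    {"wx": 0, "wy": 0, "tx": 0, "ty": 0.5, "tz": 0, "wz": 0, "hand": 0},
    {"wx": 0, "wy": 0, "tx": 0, "ty": 0.5, "tz": 0, "wz": 0, "hand": 0},
  ],
)

```text
clock: 18.6
position: [0.5223, 0.1696, 0.0293]
ee_rot: [-0.019, 3.141, -0.005]
force: [-0.4, -8.7, 8.8]
width: 0.083
```

```bash
python3 plan.py .5226 .205 .0295 180.7 10; python3 -c "
from h import *
snap('wrist','w14')"
```

```text
t 18.6 p [0.5223 0.1696 0.0293] head -179.29 F [-0.4 -8.7  8.8] w 0.083 j [ 0.19  0.74 -0.89  1.9   0.75  0.88  0.5 ]
n=10 shift cm [-0.007  0.354 -0.003] turn [-0.003  0.     0.   ]
```

View pics/w14.png

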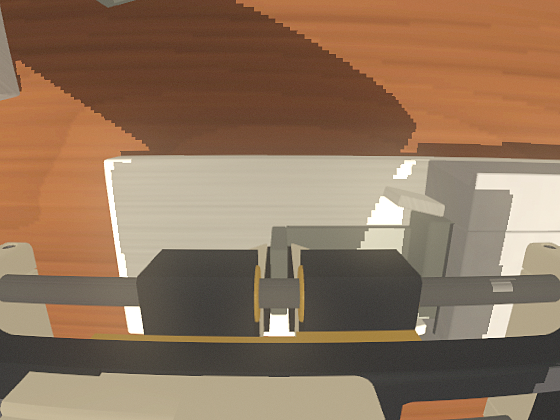

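Request:
step_arm(
  plan=[
    {"wx": 0, "wy": 0, "tx": 0, "ty": 0.4, "tz": 0, "wz": 0, "hand": 0},
    {"wx": 0, "wy": 0, "tx": 0, "ty": 0.4, "tz": 0, "wz": 0, "hand": 0},
    {"wx": 0, "wy": 0, "tx": 0, "ty": 0.4, "tz": 0, "wz": 0, "hand": 0},
    {"wx": 0, "wy": 0, "tx": 0, "ty": 0.4, "tz": 0, "wz": 0, "hand": 0},
    {"wx": 0, "wy": 0, "tx": 0, "ty": 0.4, "tz": 0, "wz": 0, "hand": 0},
    {"wx": 0, "wy": 0, "tx": 0, "ty": 0.4, "tz": 0, "wz": 0, "hand": 0},
    {"wx": 0, "wy": 0, "tx": 0, "ty": 0.4, "tz": 0, "wz": 0, "hand": 0},
    {"wx": 0, "wy": 0, "tx": 0, "ty": 0.3, "tz": 0, "wz": 0, "hand": 0},
    {"wx": 0, "wy": 0, "tx": 0, "ty": 0.2, "tz": 0, "wz": 0, "hand": 0},
    {"wx": 0, "wy": 0, "tx": 0, "ty": 0.1, "tz": 0, "wz": 0, "hand": 0},
  ],
)

```text
clock: 19.48
position: [0.5217, 0.2051, 0.0293]
ee_rot: [-0.021, 3.141, -0.001]
force: [-0.4, -3.1, 5.6]
width: 0.086
```

```bash
python3 plan.py .5226 .211 .0295 180.7 10; python3 -c "
from h import *
snap('wrist','w15')
crop('w15',260,140,480,340,3.5,'c18')"
```

```text
t 19.48 p [0.5217 0.2051 0.0293] head -179.23 F [-0.4 -3.1  5.6] w 0.086 j [ 0.13  0.75 -0.89  1.87  0.75  0.89  0.45]
n=10 shift cm [-0.01   0.059 -0.002] turn [-0.     0.     0.001]
```

View pics/c18.png

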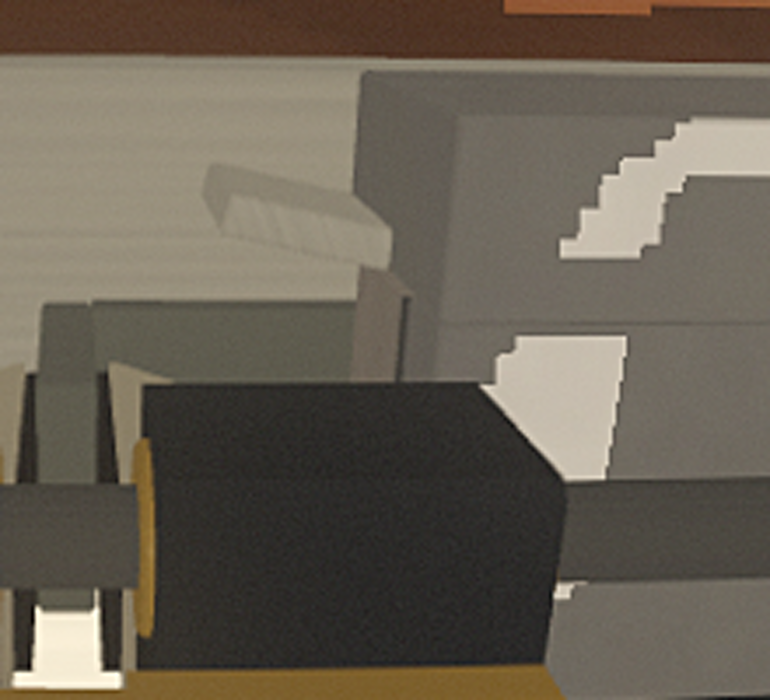

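The flap is visible hanging shut over the tail at crop (355-405, 270-380) and the force dropped. I push the last few mm to the stop in small steps.

Request:
step_arm(
  plan=[
    {"wx": 0, "wy": 0, "tx": 0, "ty": 0.1, "tz": 0, "wz": 0, "hand": 0},
    {"wx": 0, "wy": 0, "tx": 0, "ty": 0.1, "tz": 0, "wz": 0, "hand": 0},
    {"wx": 0, "wy": 0, "tx": 0, "ty": 0.1, "tz": 0, "wz": 0, "hand": 0},
    {"wx": 0, "wy": 0, "tx": 0, "ty": 0.1, "tz": 0, "wz": 0, "hand": 0},
    {"wx": 0, "wy": 0, "tx": 0, "ty": 0.05, "tz": 0, "wz": 0, "hand": 0},
    {"wx": 0, "wy": 0, "tx": 0, "ty": 0.05, "tz": 0, "wz": 0, "hand": 0},
    {"wx": 0, "wy": 0, "tx": 0, "ty": 0, "tz": 0, "wz": 0, "hand": 0},
    {"wx": 0, "wy": 0, "tx": 0, "ty": 0, "tz": 0, "wz": 0, "hand": 0},
    {"wx": 0, "wy": 0, "tx": 0, "ty": 0, "tz": 0, "wz": 0, "hand": 0},
    {"wx": 0, "wy": 0, "tx": 0, "ty": 0, "tz": 0, "wz": 0, "hand": 0},
  ],
)

```text
clock: 20.37
position: [0.5216, 0.2087, 0.0293]
ee_rot: [0.02, -3.141, 0.003]
force: [-0.7, -7.3, 9.4]
width: 0.088
```

```bash
python3 plan.py .5226 .211 .0295 180.7 10
```

```text
t 20.37 p [0.5216 0.2087 0.0293] head -179.26 F [-0.7 -7.3  9.4] w 0.088 j [ 0.12  0.75 -0.89  1.87  0.75  0.9   0.45]
n=10 shift cm [-0.01   0.022 -0.002] turn [-0.002 -0.     0.001]
```

Request:
step_arm(
  plan=[
    {"wx": 0, "wy": 0, "tx": 0, "ty": 0.05, "tz": 0, "wz": 0, "hand": 0},
    {"wx": 0, "wy": 0, "tx": 0, "ty": 0.05, "tz": 0, "wz": 0, "hand": 0},
    {"wx": 0, "wy": 0, "tx": 0, "ty": 0.05, "tz": 0, "wz": 0, "hand": 0},
    {"wx": 0, "wy": 0, "tx": 0, "ty": 0.05, "tz": 0, "wz": 0, "hand": 0},
    {"wx": 0, "wy": 0, "tx": 0, "ty": 0.05, "tz": 0, "wz": 0, "hand": 0},
    {"wx": 0, "wy": 0, "tx": 0, "ty": 0, "tz": 0, "wz": 0, "hand": 0},
    {"wx": 0, "wy": 0, "tx": 0, "ty": 0, "tz": 0, "wz": 0, "hand": 0},
    {"wx": 0, "wy": 0, "tx": 0, "ty": 0, "tz": 0, "wz": 0, "hand": 0},
    {"wx": 0, "wy": 0, "tx": 0, "ty": 0, "tz": 0, "wz": 0, "hand": 0},
    {"wx": 0, "wy": 0, "tx": 0, "ty": 0, "tz": 0, "wz": 0, "hand": 0},
  ],
)

```text
clock: 21.2
position: [0.5216, 0.2087, 0.0293]
ee_rot: [0.018, -3.141, 0.01]
force: [-2.7, -14.6, 16.9]
width: 0.087
```

```bash
python3 plan.py .5226 .211 .0295 180.7 10
```

```text
t 21.2 p [0.5216 0.2087 0.0293] head -179.34 F [ -2.7 -14.6  16.9] w 0.087 j [ 0.12  0.75 -0.89  1.87  0.75  0.9   0.44]
n=10 shift cm [-0.011  0.023 -0.002] turn [-0.006 -0.001 -0.001]
```

Position holds at 0.2087 while the force rises, which looks like the stop. I check the grip-to-mouth distance (should be 36 mm) in the images.

```bash
python3 - <<'E'
from h import *
snap('wrist','w16'); snap('side','s16')
crop('w16',260,140,480,340,3.5,'c19'); crop('s16',170,200,320,310,5,'c20')
P=pts('w16')
for v in (170,180,190,200,210,220): print(v,[(u,*(P[v,u]*1000).round(0).astype(int)) for u in range(356,400,3)])
m=(abs(P[...,2]-.056)<.006)&(abs(P[...,0]-.523)<.03)&(P[...,1]<.22)&(P[...,1]>.19)
q=P[m];print(m.sum(),q.min(0),q.max(0),q.mean(0))
E
```

```text
170 [(356, np.int64(473), np.int64(248), np.int64(24)), (359, np.int64(472), np.int64(248), np.int64(31)), (362, np.int64(471), np.int64(248), np.int64(37)), (365, np.int64(470), np.int64(248), np.int64(42)), (368, np.int64(470), np.int64(248), np.int64(46)), (371, np.int64(469), np.int64(248), np.int64(53)), (374, np.int64(468), np.int64(248), np.int64(57)), (377, np.int64(468), np.int64(248), np.int64(60)), (380, np.int64(468), np.int64(249), np.int64(60)), (383, np.int64(468), np.int64(251), np.int64(60)), (386, np.int64(467), np.int64(252), np.int64(61)), (389, np.int64(468), np.int64(253), np.int64(60)), (392, np.int64(467), np.int64(254), np.int64(61)), (395, np.int64(467), np.int64(256), np.int64(61)), (398, np.int64(467), np.int64(257), np.int64(61))]
180 [(356, np.int64(478), np.int64(248), np.int64(25)), (359, np.int64(477), np.int64(248), np.int64(32)), (362, np.int64(476), np.int64(248), np.int64(38)), (365, np.int64(475), np.int64(248), np.int64(43)), (368, np.int64(474), np.int64(248), np.int64(49)), (371, np.int64(473), np.int64(248), np.int64(52)), (374, np.int64(472)
[... 2928 characters left out ...]
 np.int64(249), np.int64(47)), (368, np.int64(491), np.int64(248), np.int64(53)), (371, np.int64(490), np.int64(248), np.int64(58)), (374, np.int64(488), np.int64(248), np.int64(63)), (377, np.int64(487), np.int64(248), np.int64(67)), (380, np.int64(487), np.int64(250), np.int64(66)), (383, np.int64(487), np.int64(251), np.int64(66)), (386, np.int64(487), np.int64(252), np.int64(66)), (389, np.int64(487), np.int64(253), np.int64(67)), (392, np.int64(487), np.int64(254), np.int64(67)), (395, np.int64(487), np.int64(256), np.int64(65)), (398, np.int64(487), np.int64(257), np.int64(67))]
959 [0.50368151 0.19874524 0.05003299] [0.5387796  0.21800711 0.06198594] [0.51344008 0.20835497 0.05598467]
```

View pics/c19.png

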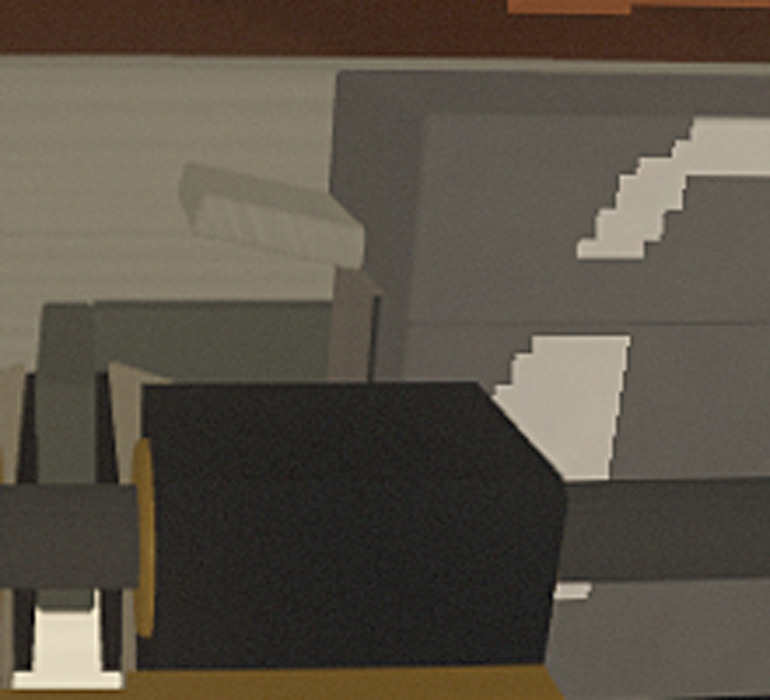

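View pics/c20.png

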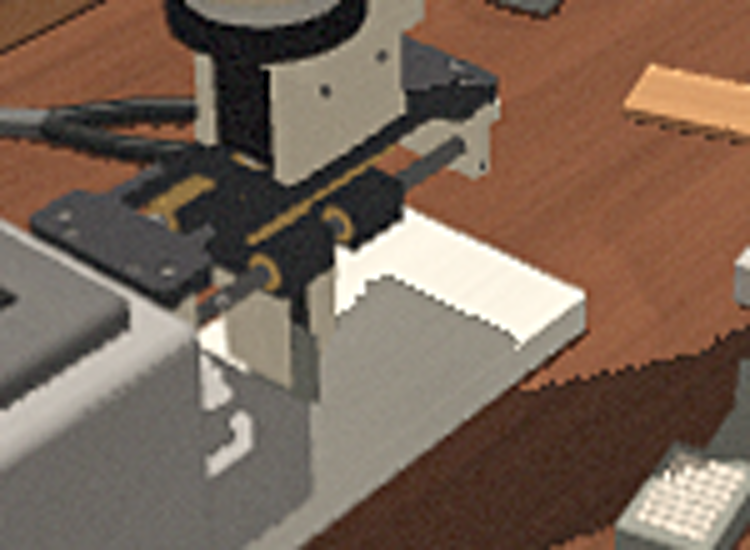

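The same image gives the mouth face at y≈0.248 and the plate at ≈0.208, so about 39-40 mm, possibly a few mm short. The downward press (Fz 17 N) may be adding friction. I relieve z slightly and push further.

Request:
step_arm(
  plan=[
    {"wx": 0, "wy": 0, "tx": 0, "ty": 0, "tz": -0.1, "wz": 0, "hand": 0},
    {"wx": 0, "wy": 0, "tx": 0, "ty": 0, "tz": -0.05, "wz": 0, "hand": 0},
    {"wx": 0, "wy": 0, "tx": 0, "ty": 0.1, "tz": 0, "wz": 0, "hand": 0},
    {"wx": 0, "wy": 0, "tx": 0, "ty": 0.1, "tz": 0, "wz": 0, "hand": 0},
    {"wx": 0, "wy": 0, "tx": 0, "ty": 0.1, "tz": 0, "wz": 0, "hand": 0},
    {"wx": 0, "wy": 0, "tx": 0, "ty": 0, "tz": 0, "wz": 0, "hand": 0},
    {"wx": 0, "wy": 0, "tx": 0, "ty": 0, "tz": 0, "wz": 0, "hand": 0},
    {"wx": 0, "wy": 0, "tx": 0, "ty": 0, "tz": 0, "wz": 0, "hand": 0},
    {"wx": 0, "wy": 0, "tx": 0, "ty": 0, "tz": 0, "wz": 0, "hand": 0},
    {"wx": 0, "wy": 0, "tx": 0, "ty": 0, "tz": 0, "wz": 0, "hand": 0},
  ],
  force=50,
)

```text
clock: 22.13
position: [0.5211, 0.2088, 0.0293]
ee_rot: [0.015, -3.139, 0.016]
force: [-1.3, -20.2, 8.2]
width: 0.079
```

```bash
python3 plan.py .5226 .211 .0295 180.7 10; python3 - <<'E'
from h import *
for f,(a,b,c) in {'w16':((272,234),(287.7,234),0)}.items():
  print(ray(f,*a,.056),ray(f,*b,.056))
  P=pts(f)
  for v in (228,236,242): print(v,[(u,*(P[v,u]*1000).round(0).astype(int)) for u in range(268,294,2)])
E
```

```text
t 22.13 p [0.5211 0.2088 0.0293] head -179.44 F [ -1.3 -20.2   8.2] w 0.079 j [ 0.11  0.75 -0.89  1.86  0.75  0.91  0.44]
n=10 shift cm [-0.015  0.022 -0.002] turn [-0.01  -0.003 -0.002]
[0.49729419 0.20538523 0.056     ] [0.49719334 0.21233529 0.056     ]
228 [(268, np.int64(506), np.int64(202), np.int64(22)), (270, np.int64(506), np.int64(203), np.int64(20)), (272, np.int64(505), np.int64(205), np.int64(24)), (274, np.int64(450), np.int64(209), np.int64(192)), (276, np.int64(505), np.int64(207), np.int64(25)), (278, np.int64(505), np.int64(208), np.int64(24)), (280, np.int64(505), np.int64(209), np.int64(25)), (282, np.int64(505), np.int64(210), np.int64(25)), (284, np.int64(504), np.int64(211), np.int64(25)), (286, np.int64(505), np.int64(212), np.int64(25)), (288, np.int64(505), np.int64(213), np.int64(24)), (290, np.int64(504), np.int64(214), np.int64(26)), (292, np.int64(450), np.int64(209), np.int64(192))]
236 [(268, np.int64(511), np.int64(202), np.int64(21)), (270, np.int64(511), np.int64(203), np.int64(21)), (272, np.int64(505), np.int64(205), np.int64(37)), (274, np.int64(
[... 462 characters left out ...]
), np.int64(215), np.int64(25))]
242 [(268, np.int64(514), np.int64(202), np.int64(20)), (270, np.int64(505), np.int64(204), np.int64(46)), (272, np.int64(504), np.int64(205), np.int64(48)), (274, np.int64(504), np.int64(206), np.int64(48)), (276, np.int64(504), np.int64(207), np.int64(47)), (278, np.int64(504), np.int64(208), np.int64(48)), (280, np.int64(504), np.int64(209), np.int64(48)), (282, np.int64(504), np.int64(210), np.int64(48)), (284, np.int64(504), np.int64(211), np.int64(47)), (286, np.int64(505), np.int64(212), np.int64(46)), (288, np.int64(513), np.int64(213), np.int64(25)), (290, np.int64(513), np.int64(214), np.int64(25)), (292, np.int64(513), np.int64(216), np.int64(25))]
```

```bash
python3 - <<'E'
from h import *
snap('wrist','w17'); snap('side','s17'); snap('top','t17')
for f,p in [('w10',(275.5,160)),('w10',(276.5,180)),('w12',(276,160)),('w13',(195.5,165)),('w14',(107,170))]: print(f,ray(f,*p,.02).round(4))
P=pts('w17')
for v in (180,195): print([(u,*(P[v,u]*1000).round(0).astype(int)) for u in range(350,390,5)])
crop('w17',260,140,560,340,2.6,'c21'); crop('t17',60,130,260,270,4,'c22')
E
```

```text
w10 [0.4794 0.0732 0.02  ]
w10 [0.4953 0.074  0.02  ]
w12 [0.4705 0.0735 0.02  ]
w13 [0.4731 0.0744 0.02  ]
w14 [0.4753 0.0751 0.02  ]
[(350, np.int64(478), np.int64(246), np.int64(21)), (355, np.int64(478), np.int64(248), np.int64(24)), (360, np.int64(476), np.int64(248), np.int64(34)), (365, np.int64(474), np.int64(248), np.int64(43)), (370, np.int64(473), np.int64(248), np.int64(53)), (375, np.int64(472), np.int64(248), np.int64(59)), (380, np.int64(470), np.int64(248), np.int64(67)), (385, np.int64(470), np.int64(250), np.int64(67))]
[(350, np.int64(486), np.int64(246), np.int64(22)), (355, np.int64(485), np.int64(248), np.int64(26)), (360, np.int64(483), np.int64(248), np.int64(36)), (365, np.int64(481), np.int64(248), np.int64(46)), (370, np.int64(479), np.int64(248), np.int64(55)), (375, np.int64(477), np.int64(248), np.int64(62)), (380, np.int64(476), np.int64(249), np.int64(66)), (385, np.int64(476), np.int64(251), np.int64(67))]
```

View pics/c21.png

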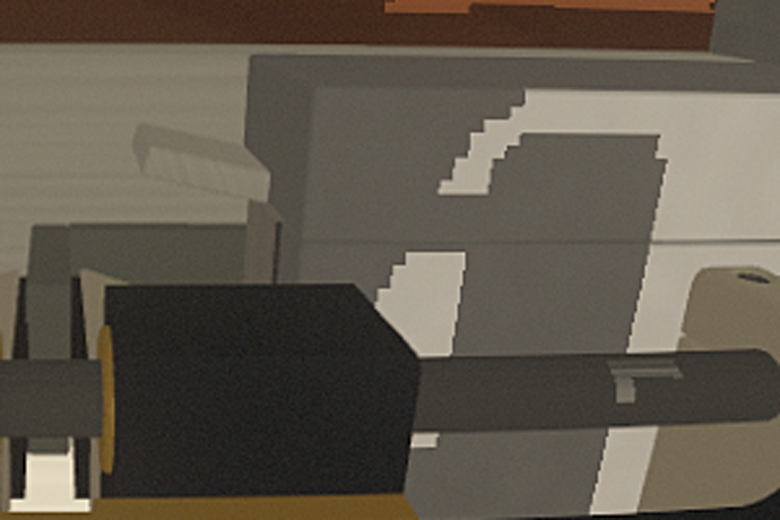

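View pics/c22.png

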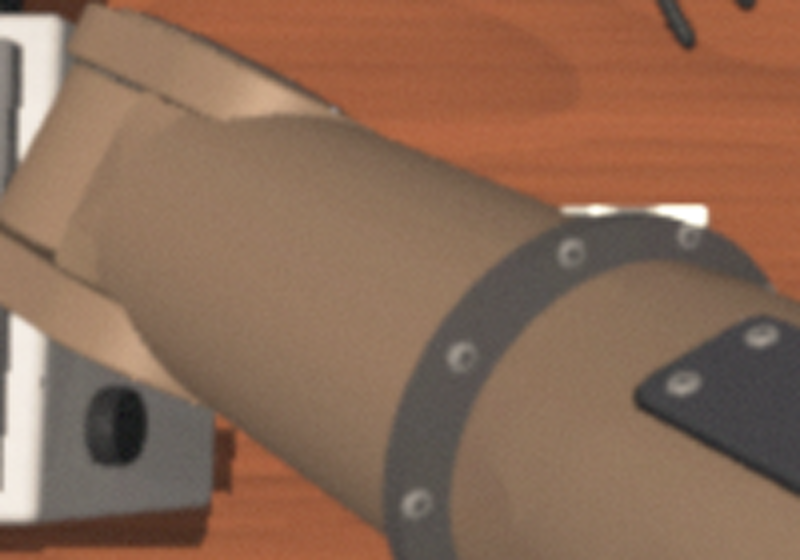

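View pics/s17.png

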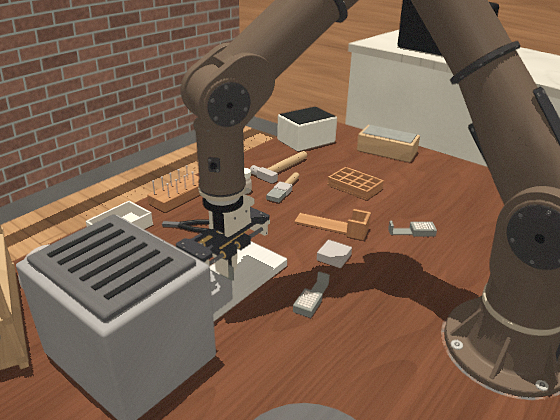

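```bash
python3 - <<'E'
from h import *
P=pts('t0')
# fan front face depth: rows, scan u for z between .08 and .2
for v in (165,180,200,220,235): 
    print(v,[tuple((P[v,u]*1000).round(0).astype(int)[1:]) for u in range(70,112,3)])
for v in (185,200,215): print(v,[(u,*(P[v,u]*1000).round(0).astype(int)[1:]) for u in range(150,168,1)])
P=pts('t17')
for v,u in [(140,75),(150,80),(170,90),(190,75),(200,65)]: print('arm',v,u,P[v,u].round(3))
# side: shelf
P=pts('s17')
E
```

```text
165 [(np.int64(366), np.int64(199)), (np.int64(363), np.int64(195)), (np.int64(360), np.int64(189)), (np.int64(361), np.int64(176)), (np.int64(360), np.int64(167)), (np.int64(361), np.int64(153)), (np.int64(357), np.int64(148)), (np.int64(357), np.int64(136)), (np.int64(360), np.int64(116)), (np.int64(362), np.int64(99)), (np.int64(360), np.int64(90)), (np.int64(361), np.int64(72)), (np.int64(361), np.int64(58)), (np.int64(360), np.int64(44))]
180 [(np.int64(364), np.int64(200)), (np.int64(361), np.int64(195)), (np.int64(361), np.int64(185)), (np.int64(360), np.int64(174)), (np.int64(360), np.int64(163)), (np.int64(360), np.int64(152)), (np.int64(359), np.int64(141)), (np.int64(360), np.int64(126)), (np.int64(361), np.int64(110)), (np.int64(360), np.int64(100)), (np.int64(361), np.int64(84)), (np.int64(359), np.int64(72)), (np.int64(357), np.int64(64)), (np.int64(350), np.int64(64))]
200 [(np.int64(362), np.int64(199)), (np.int64(360), np.int64(192)), (np.int64(360), np.int64(182)), (np.int64(360), np.int64(171)), (np.int64(359), np.int64(161)), (np.int64(360), np.int64(146)), (np.in
[... 2554 characters left out ...]
64)), (153, np.int64(250), np.int64(61)), (154, np.int64(248), np.int64(61)), (155, np.int64(247), np.int64(57)), (156, np.int64(248), np.int64(47)), (157, np.int64(247), np.int64(42)), (158, np.int64(248), np.int64(34)), (159, np.int64(250), np.int64(19)), (160, np.int64(247), np.int64(20)), (161, np.int64(245), np.int64(21)), (162, np.int64(243), np.int64(19)), (163, np.int64(241), np.int64(18)), (164, np.int64(238), np.int64(20)), (165, np.int64(236), np.int64(18)), (166, np.int64(234), np.int64(17)), (167, np.int64(231), np.int64(21))]
arm 140 75 [0.628 0.362 0.193]
arm 150 80 [0.553 0.226 0.44 ]
arm 170 90 [0.522 0.197 0.473]
arm 190 75 [0.5   0.218 0.463]
arm 200 65 [0.488 0.23  0.461]
```

Rechecking the geometry: home has the cartridge origin at +72 mm, so the grip centre is at -40 mm (its front face at -36). The top depth gives the mouth at 0.248 and the fan face at 0.360. With the plate at 0.2087, the nose is at 0.3607, so it is against the stop. I relax the push, then open only a little and lift.

Request:
step_arm(
  plan=[
    {"wx": 0, "wy": 0, "tx": 0, "ty": -0.2, "tz": 0, "wz": 0, "hand": 0},
    {"wx": 0, "wy": 0, "tx": 0, "ty": -0.2, "tz": 0, "wz": 0, "hand": 0},
    {"wx": 0, "wy": 0, "tx": 0, "ty": -0.1, "tz": 0, "wz": 0, "hand": 0},
    {"wx": 0, "wy": 0, "tx": 0, "ty": 0, "tz": 0, "wz": 0, "hand": 0},
    {"wx": 0, "wy": 0, "tx": 0, "ty": 0, "tz": 0, "wz": 0, "hand": 0},
    {"wx": 0, "wy": 0, "tx": 0, "ty": 0, "tz": 0, "wz": 0, "hand": 0},
    {"wx": 0, "wy": 0, "tx": 0, "ty": 0, "tz": 0, "wz": 0, "hand": 0},
    {"wx": 0, "wy": 0, "tx": 0, "ty": 0, "tz": 0, "wz": 0, "hand": 0},
    {"wx": 0, "wy": 0, "tx": 0, "ty": 0, "tz": 0, "wz": 0, "hand": 0},
    {"wx": 0, "wy": 0, "tx": 0, "ty": 0, "tz": 0, "wz": 0, "hand": 0},
  ],
)

```text
clock: 23.12
position: [0.5212, 0.2089, 0.0299]
ee_rot: [0.02, -3.14, 0.004]
force: [1.1, -7.8, -0.6]
width: 0.082
```

```bash
python3 plan.py .5226 .211 .0295 180.7 10
```

```text
t 23.12 p [0.5212 0.2089 0.0299] head -179.27 F [ 1.1 -7.8 -0.6] w 0.082 j [ 0.12  0.75 -0.89  1.87  0.74  0.9   0.45]
n=10 shift cm [-0.015  0.021  0.004] turn [-0.002 -0.001  0.   ]
```

Request:
step_arm(
  plan=[
    {"wx": 0, "wy": 0, "tx": 0, "ty": -0.1, "tz": 0, "wz": 0, "hand": 0},
    {"wx": 0, "wy": 0, "tx": 0, "ty": -0.1, "tz": 0, "wz": 0, "hand": 0},
    {"wx": 0, "wy": 0, "tx": 0, "ty": 0, "tz": 0, "wz": 0, "hand": 0},
    {"wx": 0, "wy": 0, "tx": 0, "ty": 0, "tz": 0, "wz": 0, "hand": 0.24},
    {"wx": 0, "wy": 0, "tx": 0, "ty": 0, "tz": 0, "wz": 0, "hand": 0.24},
    {"wx": 0, "wy": 0, "tx": 0, "ty": 0, "tz": 0, "wz": 0, "hand": 0.24},
    {"wx": 0, "wy": 0, "tx": 0, "ty": 0, "tz": 0, "wz": 0, "hand": 0.24},
    {"wx": 0, "wy": 0, "tx": 0, "ty": 0, "tz": 0, "wz": 0, "hand": 0.24},
    {"wx": 0, "wy": 0, "tx": 0, "ty": 0, "tz": 0, "wz": 0, "hand": 0.24},
    {"wx": 0, "wy": 0, "tx": 0, "ty": 0, "tz": 0, "wz": 0, "hand": 0.24},
  ],
)

```text
clock: 23.95
position: [0.5216, 0.2085, 0.0308]
ee_rot: [-0.021, 3.141, 0.0]
force: [-0.4, 0.4, -0.3]
width: 0.237
```

```bash
python3 plan.py .5226 .211 .0295 180.7 10
```

```text
t 23.95 p [0.5216 0.2085 0.0308] head -179.23 F [-0.4  0.4 -0.3] w 0.237 j [ 0.12  0.75 -0.89  1.87  0.74  0.9   0.45]
n=10 shift cm [-0.01   0.025  0.013] turn [0.    0.    0.001]
```

Fingers open, zero force. Lift straight up and move back for a clear view.

Request:
step_arm(
  plan=[
    {"wx": 0, "wy": 0, "tx": 0, "ty": 0, "tz": -1, "wz": 0, "hand": 0.24},
    {"wx": 0, "wy": 0, "tx": 0, "ty": 0, "tz": -1.5, "wz": 0, "hand": 0.24},
    {"wx": 0, "wy": 0, "tx": 0, "ty": 0, "tz": -2, "wz": 0, "hand": 0.24},
    {"wx": 0, "wy": 0, "tx": 0, "ty": 0, "tz": -2.5, "wz": 0, "hand": 0.24},
    {"wx": 0, "wy": 0, "tx": 0, "ty": 0, "tz": -2.5, "wz": 0, "hand": 0.24},
    {"wx": 0, "wy": 0, "tx": 0, "ty": -2, "tz": -2, "wz": 0, "hand": 0.24},
    {"wx": 0, "wy": 0, "tx": 0, "ty": -3, "tz": -1, "wz": 0, "hand": 0.24},
    {"wx": 0, "wy": 0, "tx": 0, "ty": -3, "tz": 0, "wz": 0, "hand": 0.24},
    {"wx": 0, "wy": 0, "tx": 0, "ty": -3, "tz": 0, "wz": 0, "hand": 0.24},
    {"wx": 0, "wy": 0, "tx": 0, "ty": -3, "tz": 0, "wz": 0, "hand": 0.24},
  ],
)

```text
clock: 24.78
position: [0.5236, 0.0674, 0.1576]
ee_rot: [-0.022, 3.14, -0.0]
force: [0.5, 0.1, -0.1]
width: 0.24
```

Request:
step_arm(
  plan=[
    {"wx": 0, "wy": 0, "tx": 1, "ty": -3, "tz": 0, "wz": 0, "hand": 0.24},
    {"wx": 0, "wy": 0, "tx": 1, "ty": -3, "tz": 0, "wz": 0, "hand": 0.24},
    {"wx": 0, "wy": 0, "tx": 1, "ty": -3, "tz": 0, "wz": 0, "hand": 0.24},
    {"wx": 0, "wy": 0, "tx": 1, "ty": -3, "tz": 0, "wz": 0, "hand": 0.24},
    {"wx": 0, "wy": 0, "tx": 1, "ty": -3, "tz": 0, "wz": 0, "hand": 0.24},
    {"wx": 0, "wy": 0, "tx": 0.5, "ty": -2, "tz": 0, "wz": 0, "hand": 0.24},
    {"wx": 0, "wy": 0, "tx": 0, "ty": -1, "tz": 0, "wz": 0, "hand": 0.24},
    {"wx": 0, "wy": 0, "tx": 0, "ty": 0, "tz": 0, "wz": 0, "hand": 0.24},
    {"wx": 0, "wy": 0, "tx": 0, "ty": 0, "tz": 0, "wz": 0, "hand": 0.24},
    {"wx": 0, "wy": 0, "tx": 0, "ty": 0, "tz": 0, "wz": 0, "hand": 0.24},
  ],
)

```text
clock: 25.62
position: [0.4716, -0.1105, 0.1565]
ee_rot: [-0.024, 3.14, 0.001]
force: [-0.7, -0.2, -0.7]
width: 0.239
```

```bash
python3 - <<'E'
from h import *
snap('side','s20');snap('top','t20');snap('wrist','w20')
crop('t20',80,150,240,260,5,'c23'); crop('s20',170,200,320,310,5,'c24')
P=pts('t20')
m=(abs(P[...,2]-.056)<.008)&(abs(P[...,0]-.523)<.04)&(P[...,1]<.225)&(P[...,1]>.18)
q=P[m];print(m.sum(),q.mean(0) if m.sum() else 0, q[:,1].min(),q[:,1].max())
print(arm.observe()['clock'])
E
```

```text
67 [0.5214578  0.20735077 0.05413579] 0.20314723054434794 0.21202860558186884
25.7667
```

View pics/c23.png

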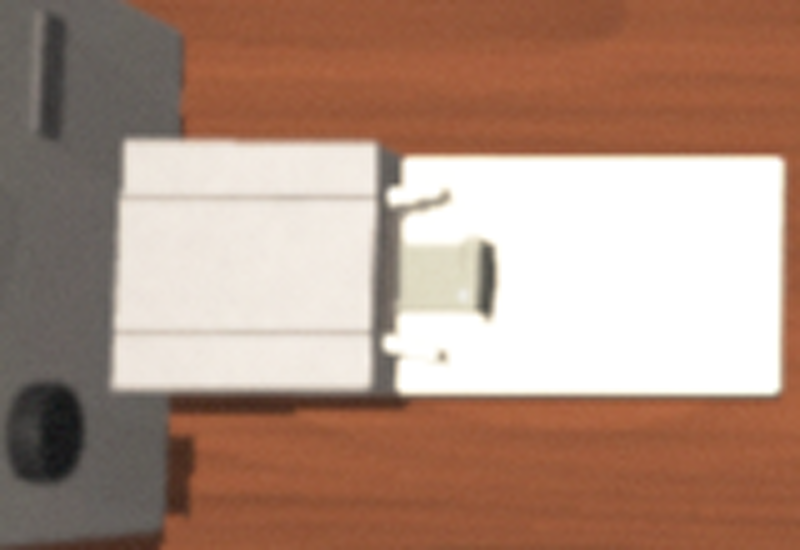

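View pics/c24.png

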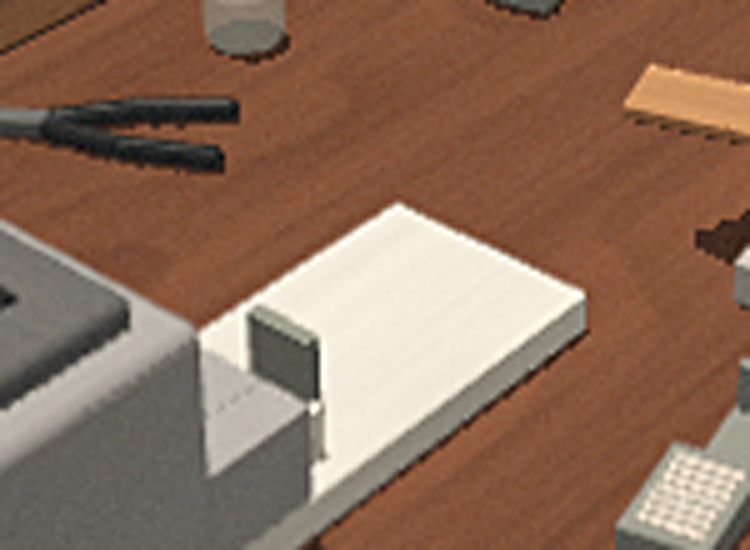

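View pics/t20.png

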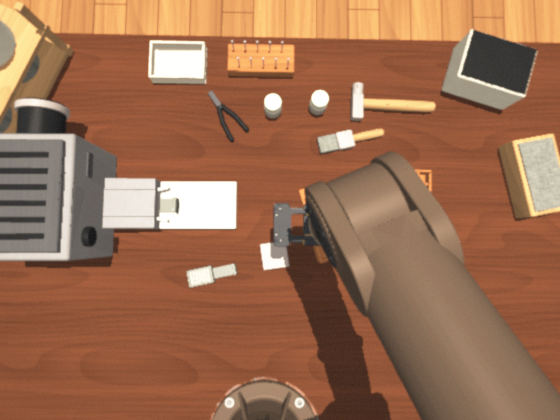

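View pics/w20.png

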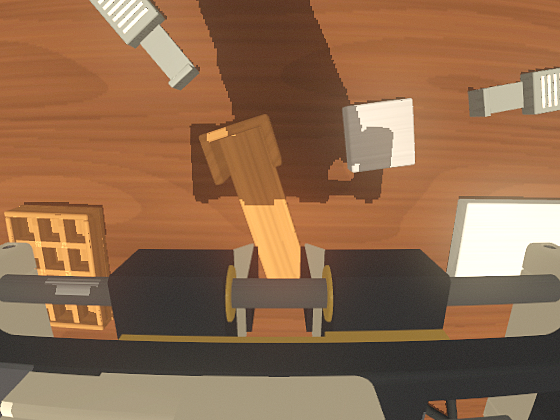

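```bash
python3 - <<'E'
from h import *
for f in('t0','t20'):
  P=pts(f)
  for v in (198,204,210): print(f,v,[tuple((P[v,u]*1000).round(0).astype(int)[1:]) for u in range(153,164)])
a,b=load('t0')['im'].astype(int),load('t20')['im'].astype(int)
d=abs(a-b).max(2)>40
for n,(x0,y0,x1,y1) in dict(pliers=(205,85,250,145),jars=(260,85,332,120),tray=(385,165,435,230)).items(): print(n,d[y0:y1,x0:x1].sum())
E
```

```text
t0 198 [(np.int64(251), np.int64(65)), (np.int64(249), np.int64(65)), (np.int64(249), np.int64(58)), (np.int64(248), np.int64(51)), (np.int64(249), np.int64(42)), (np.int64(248), np.int64(37)), (np.int64(249), np.int64(28)), (np.int64(249), np.int64(20)), (np.int64(247), np.int64(18)), (np.int64(244), np.int64(22)), (np.int64(242), np.int64(21))]
t0 204 [(np.int64(251), np.int64(64)), (np.int64(248), np.int64(64)), (np.int64(248), np.int64(57)), (np.int64(248), np.int64(50)), (np.int64(248), np.int64(43)), (np.int64(249), np.int64(31)), (np.int64(249), np.int64(26)), (np.int64(248), np.int64(19)), (np.int64(246), np.int64(18)), (np.int64(244), np.int64(18)), (np.int64(243), np.int64(15))]
t0 210 [(np.int64(251), np.int64(61)), (np.int64(247), np.int64(65)), (np.int64(248), np.int64(55)), (np.int64(247), np.int64(52)), (np.int64(248), np.int64(43)), (np.int64(248), np.int64(34)), (np.int64(251), np.int64(17)), (np.int64(248), np.int64(18)), (np.int64(246), np.int64(18)), (np.int64(244), np.int64(18)), (np.int64(241), np.int64(19))]
t20 198 [(np.int64(251), np.int64(65)), (np.int64(249
[... 322 characters left out ...]
np.int64(68)), (np.int64(248), np.int64(64)), (np.int64(248), np.int64(57)), (np.int64(248), np.int64(51)), (np.int64(248), np.int64(44)), (np.int64(249), np.int64(33)), (np.int64(248), np.int64(28)), (np.int64(248), np.int64(22)), (np.int64(244), np.int64(26)), (np.int64(242), np.int64(24)), (np.int64(240), np.int64(25))]
t20 210 [(np.int64(249), np.int64(67)), (np.int64(247), np.int64(65)), (np.int64(248), np.int64(58)), (np.int64(248), np.int64(50)), (np.int64(248), np.int64(40)), (np.int64(248), np.int64(33)), (np.int64(249), np.int64(23)), (np.int64(246), np.int64(25)), (np.int64(244), np.int64(23)), (np.int64(242), np.int64(23)), (np.int64(239), np.int64(27))]
pliers 0
jars 0
tray 2252
```

The flap plane (y≈0.248, down to z≈0.03) is the same as at the start, so it is shut. Pliers and jars are unchanged. The tray region differs only because the arm covers it in the top view; the wrist view shows the tray standing there. Handing in.

```bash
python3 -c "
from cell import arm
print(arm.sign_off())"
```

```text
the job is handed in; nothing more can be done
None
```

The spare cartridge is fitted. I lifted it by its box out of the cradle, set it on the shelf and released it, then gripped the end plate and pushed it through the flap to the stop. I handed it in at about 26 s.

**Last checks**
- **Fully home:** the grip plate stands about 40 mm before the mouth, which puts the nose at y≈0.360 m against the fan face at 0.360 m. The plate did not move as the push rose to 20 N.
- **Flap:** it hangs shut over the tail; depth readings in the mouth match those from before the job.
- **Bystanders:** pliers and jars show no change in the top view. The arm blocked the ring tray there, so I only saw it standing in the wrist view and did not measure its position.
- **Arm:** it ended raised clear, touching nothing.

**What failed or disagreed**
- **Fingertip position:** the fingertips sat about 3 mm above the reported tool point, not 22 mm below it. My first grasp therefore closed just above the box without any contact force. I corrected for this from the images and grasped lower.
- **Home distance:** I first took the 36 mm as the distance to the plate's centre, so the cartridge looked about 3 mm short. It is the distance to the plate's front face, so the centre at 40 mm is correct.

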